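# Make up a soldering kit and a power kit from the bench stock

## Task

Make up two kits from the stock on the bench. In the long tray without a tab, stand the smaller of the two solder reels in the middle of the larger bay, with the small round tin lying flat and centred on top of it, and stand the dropper bottle in the middle of the smaller bay, without tipping it over on the way. In the tray with the finger tab, lay the block battery flat in the middle of the bay next to the tab and the heat sink, fins up, in the middle of the other bay; leave the larger solder reel and the flat braid reel where they are.

Things in the scene. Friction and masses are not known exactly. Their poses are not given: they have to be found in the camera images.
- long_tray: Fixed open grey plastic tray without a tab, 200 (x) x 90 (y) x 14 mm high, lying on the bench. Walls 3 mm, floor 3 mm thick. Origin: centre of its underside; z up. One partition across it (3 mm thick, 12 mm high, at x = +14.5 mm) makes a larger bay, 110 x 84 mm inside, centre at x = -42 mm, y = 0, and a smaller bay, 81 x 84 mm inside, centre at x = +56.5 mm, y = 0.
- tab_tray: Fixed open grey plastic tray, 173 (x) x 96 (y) x 14 mm high, with a finger tab (56 mm wide, standing out 24 mm, its lip 17 mm above the bench) on its +x end wall. Walls 3 mm, floor 3 mm thick. Origin: centre of its underside, the tab not counted; z up. A partition (3 mm thick, 12 mm high) at x = 0 makes two equal bays, 82 (x) x 90 (y) mm inside: the one next to the tab has its centre at x = +42.5 mm, y = 0, the other at x = -42.5 mm, y = 0.
- small_reel: The smaller solder reel: white wire on a pale reel standing on its flange, two flanges of 42 mm diameter and 2 mm thickness, core of wire 34 mm, 30 mm high with a flat top. Origin: centre of its underside; z up along its axis. 0.12 kg.
- tin: Small flat round pale tin with a lid (red label on top), 34 mm diameter, 14 mm high. Origin: centre of its underside; z up. 0.05 kg.
- bottle: Slim amber dropper bottle with a dark pointed nozzle, standing upright; body 28 mm diameter and 57 mm high, 84 mm high with the nozzle. Origin: centre of its underside; z up. 0.03 kg.
- heat_sink: Black finned heat sink on a bright base, 34 (x) x 40 (y) x 22 mm, base 4 mm thick, nine upright fins 2 mm thick that run along x. Origin: centre of its underside; z up, fins on top. Grasp across y (40 mm) or x (34 mm). 0.07 kg.
- battery: Block battery lying flat, dark with a light band at one end, 26 (x) x 49 (y, terminals included) x 18 mm. Origin: centre of its underside; z up. Grasp across x (26 mm). 0.05 kg. Either way round will do.
- large_reel: Bystander: the larger solder reel, white wire between black flanges of 52 mm diameter, 42 mm high. Origin: centre of its underside. Stays where it is. (Keep the arm clear of the fixed lamps: at the left a lamp head hangs 0.46 to 0.52 m above the bench over world x 0.38 to 0.59, y beyond 0.40 m; at the back a shade hangs over x beyond 0.66, y 0.2 to 0.5, from 0.22 m up, with a level arm at x = 0.72, 0.41 m up.)
- braid_reel: Bystander: small flat blue reel of copper braid, 37 mm diameter, 12 mm high, with a hole in the middle. Origin: centre of its underside. Stays where it is.
There are look-alikes about, which are no part of the job. What is shaped like the heat_sink but purple is not meant.

How it is judged:
By the outcome, as a careful person would: the job done as asked, in the order asked, and still so for the second after the job is handed in, with the robot touching nothing.
It also fails if it takes over 144 s, if anything falls off the work surface, if the arm or the gripper's body presses on something with over 40 N, if the wrist force passes 120 N, or if a joint passes its speed limit or range.

## Robot

A 6-joint arm with a two-finger parallel gripper is mounted at the origin on a cart in front of the work surface, level with it; the furniture and walls round the work are solid. World frame = base frame: x ahead of the robot, y to its left, z up, the work surface at z = 0. Lengths are in mm, angles in degrees, forces in N, time in s.
With the tool pointing down it reaches from about 350 to 850 mm from the base axis. Payload 8.1 kg.
Tool frame: the origin (TCP) lies midway between the tips of the shut fingers; the grasp point (between the pads) lies 19 mm behind it; z points along the fingers, y is the line along which they close (so a half turn about z gives the same grasp; the last joint's range is limited). The gripper opens to 85 mm and grips with 20 to 120 N. Pads are 22 mm wide; open, the fingers measure 114 mm over their backs; the gripper's body (76 mm by 85 mm) begins 54 mm behind the grasp point. The pads swing forward as they close: fully open they stand 13 mm farther back than shut.
Start: joints at [-75.367, 7.471, 85.268, -0, 87.261, -4.893], TCP at [200.565, -565.49, 231.292] pointing down, gripper open.
Joint ranges: [-169.43, 169.43], [-51.17, 129.36], [1.28, 143.12], [-76.62, 256.62], [0, 156.53], [-152.29, 152.29]. Speed limits (degrees/s): [136.94, 136.94, 159.86, 180, 180, 180].

## Interface

Orientations are given as [roll, pitch, yaw] about the fixed x, y, z axes, in that order (R = Rz(yaw) Ry(pitch) Rx(roll)).
In Python, from bench import sense, snapshot, camera_params, hand_in, masks_of, pinpoint gives the robot as it stands.
- The arm moves only by the tool step_arm, never from a script. Its argument "targets" is a list of rows, each an object with "angular": the turn, a rotation vector about the tool's x, y, z scaled (see below), a list of three; "dp": the shift along the tool's x, y, z scaled (see below), a list of three; "fingers": the closure, from 0 (fully open) to 1 (shut). A call has exactly 8 rows; each row is the pose to reach, as a shift and turn from the pose commanded when the call began, along the tool's axes at that moment, turning the shorter way round; what a row does not reach only later rows make up. The controller multiplies each number of a shift by 0.2 m and each number of a turn by 180 degrees. A row lasts 1/8 s, in which the tool goes at most 62.5 mm and 10.7 degrees, less where a joint would pass 70% of its speed; a pose out of reach is approached as far as the arm can. A call with a number of a shift or a turn outside -1 to 1 is refused whole. A call with a gripper value outside its range is refused whole. The fingers move at their own pace and stop on an object; "newtons" is the grip in N (left out, the last holds). Time passes only in rows, so rows that repeat a pose let the fingers close, or fill a call up. It gives the time, the measured TCP pose, the force, the opening and the grip force at its end, in the units of the state.
- sense(): the state, without advancing time (a new reading comes with each control period).
- snapshot(name): name is "scene" or "top" or "wrist"; returns the picture (420x560x3 uint8, blue, green, red); there is no depth.
- camera_params(name): a dict with "vfov" (degrees; the focal length in pixels is half the picture's height over the tangent of half this angle, whatever the lens; pixels are square), "cx", "cy" (the principal point, pixels), "R" (3x3) and "t" (3): a world point X has camera coordinates R X + t. Camera axes: x right, y down, z forward; pixel columns grow to the right and rows downward; lengths in mm; the calibration is good to about 2 mm. A picture is of the moment at which its call begins: read the wrist's pose just before it. camera_params takes no time and is no camera call; for the wrist camera it gives the pose at the moment of the call.
- hand_in(): hands the job in; it is judged then, once.
Trained networks look in the newest picture that a camera, given by its name, has taken for a name from the list of things; names that differ only in an ending like _2 or _b are one class to them, and where a whole thing is asked for, a point or a joint stands for the part that bears it (a point fixed in the world has none). Each returns a list of dicts, best first, with "conf" (0 to 1); they miss things now and then, are a little off and sometimes report something else, mostly with a low value. They report only what shows in the picture. A call takes as long as a camera call. They do not tell look-alikes from the thing itself.
- masks_of(camera, label): "pixels" (420x560 bool, what is visible of it) and "at" ([column, row] in pixels, amid what is visible of it).
- pinpoint(camera, label): "at" ([column, row] in pixels: a listed point, or the origin of a listed thing).
The state is a dict: "time": time; "joint_pos": joint angles; "qd": joint speeds; "joint_efforts": joint torques, N m; "tool_pos": TCP position; "tcp_rot": TCP orientation; "ft_force": force on the tool from outside, world axes, zero at the start; "wrist_torque": the same for the moment, N m; "finger_gap": finger opening in mm; "grip_force": force on a finger pad.
Only numpy, scipy, OpenCV 4.12 (cv2) and the standard library are available. Lean on these libraries where they do the work, as an engineer would, in place of code of your own. Each camera call takes 0.05 s, during which the arm holds its last target. There are 200 camera calls.

## Working session

There is one attempt and no reset: what is moved stays moved. The work goes in short steps, Python scripts to look and compute and a tool call to move; the robot and the scene stay as the last step left them, time stands still between calls to the robot, and variables do not carry over. Pictures are saved under pics/ and viewed, at most 14 in all, crops included, and the job is handed in when it is done.

Besides the shell and the picture viewer there is one more tool, called after "Request:" by a JSON object that holds its "api" and its "payload". step_arm: Moves the arm, as the interface text tells. Its arguments: {"type":"object","properties":{"targets":{"type":"array","items":{"type":"object","properties":{"angular":{"type":"array","items":{"type":"number","minimum":-1,"maximum":1}},"dp":{"type":"array","items":{"type":"number","minimum":-1,"maximum":1}},"fingers":{"type":"number"}}}},"newtons":{"type":"number"}},"required":["targets"]}

```bash
mkdir -p pics; ls; python3 - <<'E'
from bench import *
import cv2,numpy as np
print(sense())
for n in("scene","top","wrist"):
    im=snapshot(n);cv2.imwrite(f"pics/{n}0.png",im);p=camera_params(n);print(n,p)
E
```

```text
pics
{'time': 0.0, 'joint_pos': array([-7.53679488e+01,  7.51491370e+00,  8.53312413e+01,  9.27229209e-04,
        8.72612987e+01, -4.89157247e+00]), 'qd': array([-0.020383  ,  0.0860971 , -0.00810051, -0.08269497, -0.11247992,
       -0.02983332]), 'joint_efforts': array([ 1.97832342e-03, -5.69405723e+01, -5.00545406e+01,  1.36505651e-04,
        1.52164930e-02, -1.18570472e-05]), 'tool_pos': array([ 200.41613488, -564.94190586,  230.22765672]), 'tcp_rot': array([-1.79893017e+02, -1.00853202e-02,  1.95235691e+01]), 'ft_force': array([ 0.42163764,  0.15823806, -0.77816341]), 'wrist_torque': array([-0.00247003, -0.00605421, -0.00343662]), 'grip_force': 0.0, 'finger_gap': 85.36235071453329}
scene {'vfov': 45.370791214861, 'cx': 274.8894482079865, 'cy': 210.49079686581177, 'R': array([[-0.56327974, -0.82588905,  0.02496424],
       [-0.34329494,  0.20644102, -0.91625907],
       [ 0.75157469, -0.52468027, -0.39980758]]), 't': array([278.91559165, 217.08599584, 950.59084034])}
top {'vfov': 45.305808075915394, 'cx': 277.2922393913203, 'cy': 204.23665453823412, 'R': array([[-0.02653248, -0.99962853, -0.00623094],
       [-0.9954452 ,  0.02699138, -0.09143483],
       [ 0.09156905,  0.00377656, -0.99579157]]), 't': array([   4.61853992,  531.37061948, 1239.67642302])}
wrist {'vfov': 68.60452175165526, 'cx': 282.496520225435, 'cy': 203.54300498122615, 'R': array([[ 0.33349318, -0.94275106, -0.00165247],
       [-0.89898501, -0.31853807,  0.30059848],
       [-0.28391591, -0.098762  , -0.95374935]]), 't': array([-599.06818028,  -38.05238427,  380.95503621])}
```

View pics/scene0.png

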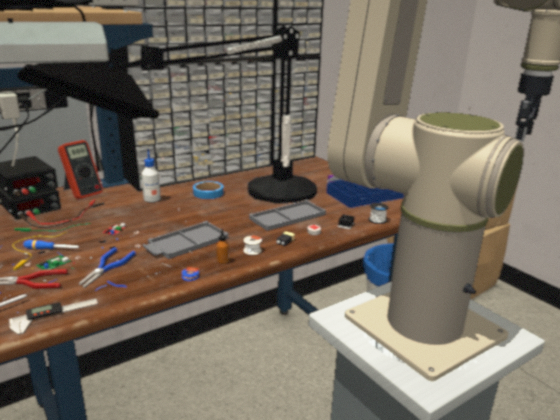

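View pics/top0.png

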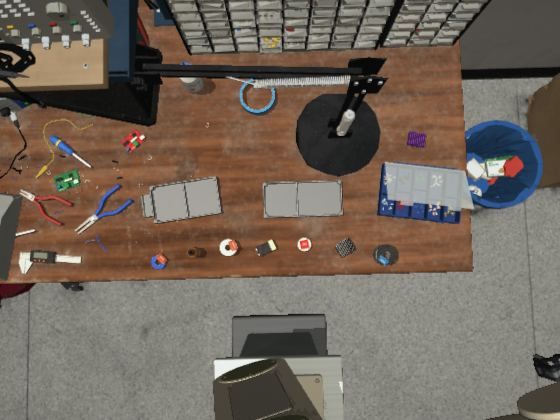

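```bash
cat > h.py <<'E'
from bench import *
import cv2,numpy as np
from scipy.spatial.transform import Rotation as Ro
def K(p): return 210/np.tan(np.radians(p["vfov"]/2))
def ray(p,uv,z):
    f=K(p);d=np.array([(uv[0]-p["cx"])/f,(uv[1]-p["cy"])/f,1]);R=p["R"];C=-R.T@p["t"];w=R.T@d
    return C+w*(z-C[2])/w[2]
def proj(p,X):
    c=np.asarray(X)@p["R"].T+p["t"];return c[...,:2]/c[...,2:]*K(p)+[p["cx"],p["cy"]]
E
python3 - <<'E'
from h import *
p=camera_params("top")
snapshot("top")
for l in "long_tray tab_tray small_reel tin bottle heat_sink battery large_reel braid_reel".split():
    a=pinpoint("top",l);m=masks_of("top",l)
    print(l,[(np.round(d["at"]),round(d["conf"],2),np.round(ray(p,d["at"],0)[:2])) for d in a],'| M',
     [(np.round(d["at"]),round(d["conf"],2),int(d["pixels"].sum()),[np.round(v,1).tolist() for v in cv2.minAreaRect(np.argwhere(d["pixels"])[:,::-1].astype(np.float32))]) for d in m])
E
```

```text
long_tray [(array([306., 200.]), 0.6, array([542., -82.])), (array([227., 245.]), 0.48, array([433., 122.]))] | M [(array([303., 200.]), 0.69, 2808, [[302.4, 198.7], [35.6, 78.8], 88.2])]
tab_tray [(array([186., 198.]), 0.6, array([556., 225.]))] | M [(array([179., 199.]), 0.97, 2824, [[180.4, 200.6], [39.2, 78.5], 81.9])]
small_reel [(array([227., 246.]), 0.65, array([431., 121.]))] | M [(array([227., 249.]), 0.45, 223, [[229.0, 247.0], [16.0, 16.0], 90.0])]
tin [(array([306., 242.]), 0.5, array([436., -79.]))] | M [(array([269., 243.]), 0.66, 182, [[266.3, 247.6], [10.3, 17.9], 63.4])]
bottle [(array([193., 252.]), 0.59, array([419., 209.]))] | M [(array([193., 254.]), 0.47, 126, [[193.5, 252.0], [10.0, 13.0], 90.0])]
heat_sink [(array([418., 139.]), 0.72, array([ 692., -379.])), (array([342., 248.]), 0.64, array([ 417., -172.]))] | M [(array([265., 247.]), 0.73, 199, [[265.9, 247.8], [10.3, 18.8], 63.4]), (array([346., 251.]), 0.71, 244, [[344.8, 247.5], [14.4, 17.5], 56.3])]
battery [] | M [(array([265., 246.]), 0.44, 184, [[266.3, 247.6], [10.0, 19.0], 66.8]), (array([192., 252.]), 0.28, 128, [[193.5, 252.0], [10.0, 13.0], 90.0])]
large_reel [(array([381., 254.]), 0.62, array([ 401., -270.]))] | M [(array([385., 252.]), 0.85, 389, [[385.5, 255.0], [20.0, 23.0], 90.0])]
braid_reel [(array([160., 260.]), 0.63, array([398., 292.])), (array([184., 198.]), 0.33, array([555., 229.]))] | M []
```

The scene shows the objects in a row in front of two trays. In the top picture the tab tray is at (181,200), the long tray at (303,199), and the small parts run along rows 245–262. Some reels seem to have something on top, so I'm zooming in.

```bash
python3 - <<'E'
import cv2,numpy as np
a=cv2.imread("pics/top0.png")[170:275,135:415]
b=cv2.imread("pics/scene0.png")[185:285,135:415]
cv2.imwrite("pics/crop1.png",np.vstack([cv2.resize(x,(784,294),interpolation=cv2.INTER_CUBIC) for x in(a,b)]))
E
```

```text
(no output)
```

View pics/crop1.png

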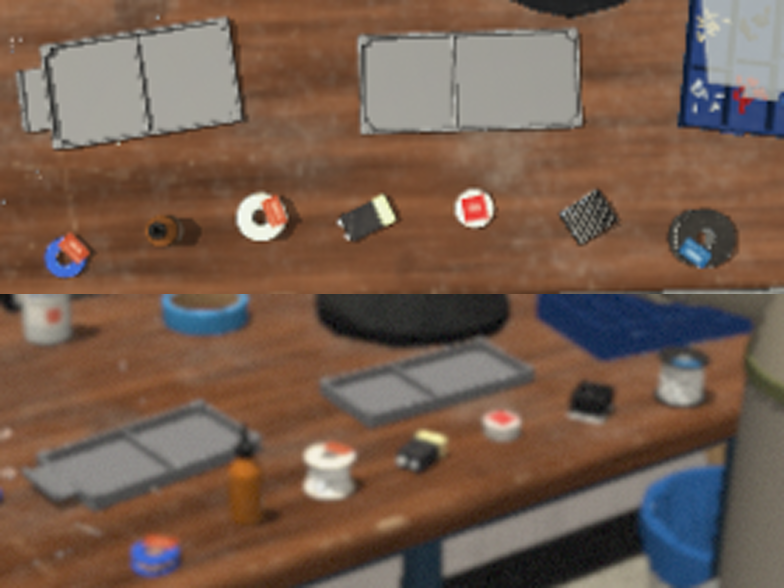

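The labels lie on the reels, so nothing is stacked on them. In the crop the row reads, left to right: braid reel, bottle, small reel, battery, tin, heat sink, large reel. The purple look-alike is at (416,139) in the top picture. Both trays have their +x end at image left, which is world +y. I'm moving the wrist camera over the middle.

Request:
{"api": "step_arm", "payload": {"targets": [{"dp":[0.2,-0.21,0],"angular":[0,0,0.03],"fingers":0},{"dp":[0.4,-0.42,0],"angular":[0,0,0.06],"fingers":0},{"dp":[0.6,-0.63,0],"angular":[0,0,0.09],"fingers":0},{"dp":[0.79,-0.84,0],"angular":[0,0,0.1085],"fingers":0},{"dp":[0.79,-0.84,0],"angular":[0,0,0.1085],"fingers":0},{"dp":[0.79,-0.84,0],"angular":[0,0,0.1085],"fingers":0},{"dp":[0.79,-0.84,0],"angular":[0,0,0.1085],"fingers":0},{"dp":[0.79,-0.84,0],"angular":[0,0,0.1085],"fingers":0}], "newtons": 30}}

```text
time: 2.1
tool_pos: [292.9, -355.2, 231.2]
tcp_rot: [-180.0, 0.0, -0.1]
ft_force: [-0.6, -0.0, -0.1]
finger_gap: 85.5
grip_force: 0.0
```

Request:
{"api": "step_arm", "payload": {"targets": [{"dp":[0.06,-0.12,0],"fingers":0},{"dp":[0.12,-0.25,0],"fingers":0},{"dp":[0.18,-0.38,0],"fingers":0},{"dp":[0.24,-0.5,0],"fingers":0},{"dp":[0.3,-0.63,0],"fingers":0},{"dp":[0.36,-0.76,0],"fingers":0},{"dp":[0.42,-0.88,0],"fingers":0},{"dp":[0.475,-1,0],"fingers":0}]}}

```text
validation failed for argument at $.ta...
```

Request:
{"api": "step_arm", "payload": {"targets": [{"dp":[0.08,-0.2,-0.02],"fingers":0},{"dp":[0.16,-0.4,-0.04],"fingers":0},{"dp":[0.24,-0.6,-0.06],"fingers":0},{"dp":[0.32,-0.75,-0.08],"fingers":0},{"dp":[0.4,-0.9,-0.1],"fingers":0},{"dp":[0.46,-1,-0.1],"fingers":0},{"dp":[0.46,-1,-0.1],"fingers":0},{"dp":[0.46,-1,-0.1],"fingers":0}]}}

```text
validation failed for argument at $.ta...
```

```bash
python3 - <<'E'
from h import *
s=sense();print(s["tool_pos"],s["tcp_rot"],s["joint_pos"])
p=camera_params("wrist");im=snapshot("wrist");cv2.imwrite("pics/w1.png",im);np.save("w1.npy",p,allow_pickle=True)
E
```

```text
[ 292.8502801  -355.15851366  231.16254537] [-1.79985940e+02  1.47175297e-02 -8.25534565e-02] [-5.68746029e+01 -1.46837849e+01  1.06507713e+02 -4.61603600e-03
  8.81958965e+01  3.32080985e+01]
```

View pics/w1.png

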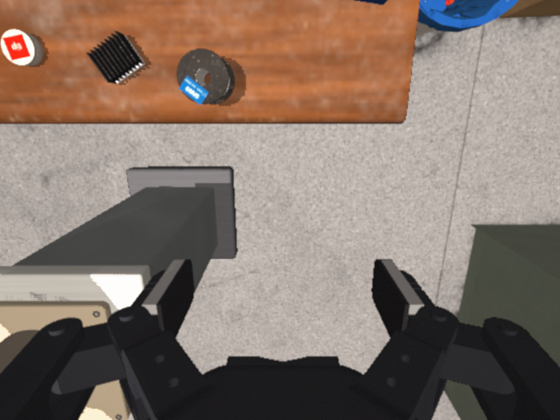

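Each row needs the angular field as well. The image shows the tin at (18,47), the heat sink at (117,57) and the large reel at (205,77), and confirms that image up is world +x.

Request:
{"api": "step_arm", "payload": {"targets": [{"dp":[0.06,-0.12,-0.05],"angular":[0,0,0],"fingers":0},{"dp":[0.12,-0.25,-0.1],"angular":[0,0,0],"fingers":0},{"dp":[0.2,-0.38,-0.15],"angular":[0,0,0],"fingers":0},{"dp":[0.28,-0.5,-0.2],"angular":[0,0,0],"fingers":0},{"dp":[0.36,-0.63,-0.25],"angular":[0,0,0],"fingers":0},{"dp":[0.4,-0.76,-0.3],"angular":[0,0,0],"fingers":0},{"dp":[0.4,-0.88,-0.35],"angular":[0,0,0],"fingers":0},{"dp":[0.4,-1,-0.4],"angular":[0,0,0],"fingers":0}]}}

```text
time: 3.15
tool_pos: [373.3, -154.0, 311.5]
tcp_rot: [-180.0, 0.0, -0.0]
ft_force: [-0.1, -0.1, 0.6]
finger_gap: 85.1
grip_force: 0.0
```

Request:
{"api": "step_arm", "payload": {"targets": [{"dp":[0,-0.2,0],"angular":[0,0,0],"fingers":0},{"dp":[0,-0.4,0],"angular":[0,0,0],"fingers":0},{"dp":[0,-0.6,0],"angular":[0,0,0],"fingers":0},{"dp":[0,-0.8,0],"angular":[0,0,0],"fingers":0},{"dp":[0,-0.95,0],"angular":[0,0,0],"fingers":0},{"dp":[0,-1,0],"angular":[0,0,0],"fingers":0},{"dp":[0,-1,0],"angular":[0,0,0],"fingers":0},{"dp":[0,-1,0],"angular":[0,0,0],"fingers":0}]}}

```text
time: 4.15
tool_pos: [373.5, 44.7, 311.2]
tcp_rot: [180.0, 0.0, -0.1]
ft_force: [0.0, 0.6, 0.4]
finger_gap: 85.5
grip_force: 0.0
```

```bash
python3 - <<'E'
from h import *
s=sense();print(s["tool_pos"],s["tcp_rot"],s["joint_pos"])
p=camera_params("wrist");im=snapshot("wrist");cv2.imwrite("pics/w2.png",im);np.save("w2.npy",p,allow_pickle=True)
E
```

```text
[373.4733355   44.73677877 311.24384354] [ 1.79977154e+02  1.28322889e-02 -6.42806285e-02] [-9.70062874e-01 -2.96912876e+01  1.09498315e+02 -2.34169713e-02
  1.00205442e+02  8.90900687e+01]
```

View pics/w2.png

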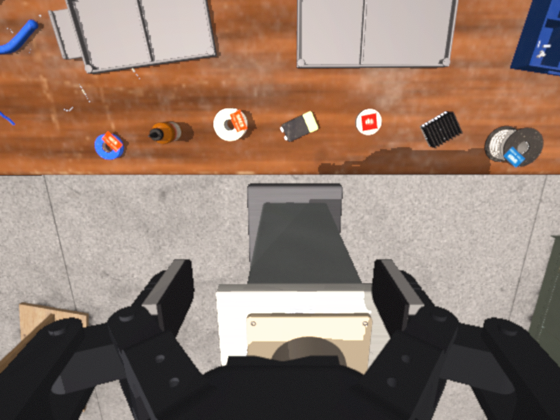

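In this view the braid reel is at (110,146), bottle at (165,132), small reel at (231,124), battery at (299,125), tin at (369,122), heat sink at (441,129) and large reel at (514,146). The trays are cut off at the top. I'll fit silhouettes to the network masks now, then move forward for the trays.

```bash
cat >> h.py <<'E'
from scipy.optimize import minimize
def cyl(rs): # list of (r,z)
    a=np.linspace(0,2*np.pi,48,endpoint=False)
    return np.vstack([np.c_[r*np.cos(a),r*np.sin(a),0*a+z] for r,z in rs])
def box(x,y,z): return np.array([[sx*x/2,sy*y/2,zz] for sx in(-1,1) for sy in(-1,1) for zz in(0,z)])
M=dict(small_reel=cyl([(21,0),(21,30)]),tin=cyl([(17,0),(17,14)]),bottle=cyl([(14,0),(14,57),(4,84)]),heat_sink=box(34,40,22),battery=box(26,49,18))
def sil(p,V,q,S=4):
    c,s=np.cos(q[2]),np.sin(q[2]);X=V@np.array([[c,s,0],[-s,c,0],[0,0,1]])+[q[0],q[1],q[3] if len(q)>3 else 0]
    u=proj(p,X);h=cv2.convexHull(((u+.5)*S-.5).astype(np.float32))
    m=np.zeros((420*S,560*S),np.uint8);cv2.fillConvexPoly(m,np.round(h*16).astype(int),1,shift=4);return m
def fit(p,V,mask,q0):
    S=4;b=cv2.resize(mask.astype(np.uint8),None,fx=S,fy=S,interpolation=cv2.INTER_NEAREST)
    def cost(q):
        m=sil(p,V,q);return 1-(m&b).sum()/(m|b).sum()
    best=min((minimize(cost,np.array(q0[:2]+[a]),method="Nelder-Mead",options=dict(initial_simplex=np.array(q0[:2]+[a])+np.array([[0,0,0],[6,0,0],[0,6,0],[0,0,.3]]),maxiter=70,xatol=.1,fatol=1e-4)) for a in ([0] if len(V)>20 else [0,.6,1.2,-.6])),key=lambda r:r.fun)
    return best.x,1-best.fun
E
cat > m1.py <<'E'
from h import *
p=camera_params("wrist");snapshot("wrist")
G=dict(small_reel=(231,124,30),tin=(369,122,14),bottle=(165,132,40),heat_sink=(441,129,22),battery=(299,125,18))
for l in G:
    r=masks_of("wrist",l);u,v,z=G[l]
    m=[d for d in r if d["pixels"][v-4:v+5,u-4:u+5].sum()>20]
    q0=ray(p,(u,v),z)
    if not m: print(l,"no mask",q0,[(d["at"],d["conf"]) for d in r]);continue
    k=m[0]["pixels"];x,i=fit(p,M[l],k,list(q0))
    print(l,"guess",q0[:2].round(),"fit",x[:2].round(1),"yaw",np.degrees(x[2]).round(1),"IoU",round(i,3),m[0]["conf"],k.sum(),sil(p,M[l],x).sum()/16)
E
python3 m1.py
```

```text
small_reel guess [429. 114.] fit [428.3 116.4] yaw -5.2 IoU 0.905 0.98 818 879.875
tin guess [430. -75.] fit [430.6 -74.8] yaw 2.4 IoU 0.939 0.94 538 551.6875
bottle guess [419. 200.] fit [419.8 198.5] yaw 9.9 IoU 0.807 0.73 570 700.5625
heat_sink guess [ 421. -172.] fit [ 421. -176.] yaw 31.4 IoU 0.956 0.85 1002 1022.0625
battery guess [427.  22.] fit [424.5  22.8] yaw 25.0 IoU 0.902 0.78 662 723.3125
```

Request:
{"api": "step_arm", "payload": {"targets": [{"dp":[0.1,-0.02,0],"angular":[0,0,0],"fingers":0},{"dp":[0.2,-0.04,0],"angular":[0,0,0],"fingers":0},{"dp":[0.3,-0.06,0],"angular":[0,0,0],"fingers":0},{"dp":[0.4,-0.08,0],"angular":[0,0,0],"fingers":0},{"dp":[0.5,-0.1,0],"angular":[0,0,0],"fingers":0},{"dp":[0.6,-0.12,0],"angular":[0,0,0],"fingers":0},{"dp":[0.6,-0.12,0],"angular":[0,0,0],"fingers":0},{"dp":[0.6,-0.12,0],"angular":[0,0,0],"fingers":0}]}}

```text
time: 5.5
tool_pos: [492.9, 69.5, 311.2]
tcp_rot: [180.0, 0.0, -0.0]
ft_force: [0.4, 0.2, -0.9]
finger_gap: 85.3
grip_force: 0.0
```

```bash
python3 - <<'E'
from h import *
s=sense();print(s["tool_pos"])
p=camera_params("wrist");im=snapshot("wrist");cv2.imwrite("pics/w3.png",im);np.save("w3.npy",p,allow_pickle=True)
for l in("long_tray","tab_tray"):
    for d in masks_of("wrist",l): print(l,d["at"],d["conf"],d["pixels"].sum(),cv2.minAreaRect(np.argwhere(d["pixels"])[:,::-1].astype(np.float32))); cv2.imwrite(f"pics/m_{l}.png",d["pixels"]*255) if d["conf"]>.4 else 0
    print([(d["at"],d["conf"],ray(p,d["at"],0).round()) for d in pinpoint("wrist",l)])
E
```

```text
[492.87461605  69.52831626 311.17681752]
long_tray [383.8, 124.4] 0.97 9692 ((388.0032653808594, 123.33329772949219), (66.58503723144531, 150.63983154296875), 89.43830108642578)
long_tray [192.2, 214.0] 0.69 532 ((191.00001525878906, 216.00001525878906), (19.798988342285156, 32.52690887451172), 45.0)
[([380.9, 126.2], 0.67, array([543., -71.,   0.])), ([199.7, 206.4], 0.5, array([422., 199.,   0.]))]
tab_tray [167.0, 121.8] 0.92 9757 ((161.50851440429688, 120.48869323730469), (73.66104888916016, 145.73184204101562), 81.95094299316406)
tab_tray [384.2, 123.0] 0.55 9628 ((387.9935607910156, 123.34660339355469), (66.55120086669922, 150.60647583007812), 89.43273162841797)
[([175.3, 123.6], 0.67, array([547., 223.,   0.]))][ WARN:0@0.627] global loadsave.cpp:1063 imwrite_ Unsupported depth image for selected encoder is fallbacked to CV_8U.
```

View pics/w3.png

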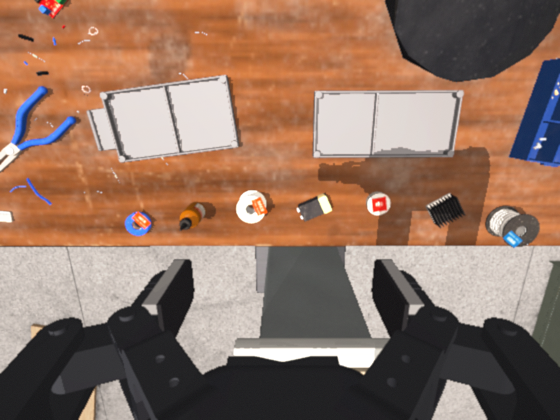

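Everything shows in this view: the tab tray spans (105–238, 77–160) with its tab at the left, and the long tray spans (315–462, 91–157). I'll fit the trays and a second estimate of the objects.

```bash
cat > m2.py <<'E'
from h import *
p=camera_params("wrist");snapshot("wrist")
T=dict(long_tray=([box(200,90,14)],[542,-75,np.pi/2],(384,124)),tab_tray=([box(173,96,14),box(24,56,17)+[98.5,0,0]],[550,220,np.pi/2+.14],(167,122)))
for l,(Vs,q0,at) in T.items():
    k=[d for d in masks_of("wrist",l) if np.hypot(*(np.array(d["at"])-at))<15][0]["pixels"].astype(np.uint8)
    k=cv2.morphologyEx(k,cv2.MORPH_CLOSE,np.ones((5,5)))
    b=cv2.resize(k,None,fx=4,fy=4,interpolation=0)
    def cost(q):
        m=np.bitwise_or.reduce([sil(p,V,q) for V in Vs]);return 1-(m&b).sum()/(m|b).sum()
    r=minimize(cost,q0,method="Nelder-Mead",options=dict(initial_simplex=np.array(q0)+np.array([[0,0,0],[8,0,0],[0,8,0],[0,0,.1]]),maxiter=90,xatol=.05,fatol=1e-5))
    print(l,r.x[:2].round(1),np.degrees(r.x[2]).round(1),1-r.fun)
    c,s=np.cos(r.x[2]),np.sin(r.x[2])
    for bx in((-42,56.5) if l[0]=='l' else (42.5,-42.5)): print(" bay",bx,(r.x[:2]+bx*np.array([c,s])).round(1))
G=dict(small_reel=(251,207,30),tin=(377,204,14),bottle=(193,214,40),heat_sink=(446,209,22),battery=(315,207,18))
for l in G:
    r=masks_of("wrist",l);u,v,z=G[l]
    m=[d for d in r if d["pixels"][v-4:v+5,u-4:u+5].sum()>20]
    q0=ray(p,(u,v),z)
    if not m: print(l,"no mask",q0,[(d["at"],d["conf"]) for d in r]);continue
    k=m[0]["pixels"];x,i=fit(p,M[l],k,list(q0))
    print(l,"guess",q0[:2].round(),"fit",x[:2].round(1),"yaw",np.degrees(x[2]).round(1),"IoU",round(i,3),m[0]["conf"],k.sum(),sil(p,M[l],x).sum()/16)
E
python3 m2.py
```

```text
long_tray [546.1 -73.3] 89.9 0.9854525377810305
 bay -42 [ 546.  -115.3]
 bay 56.5 [546.2 -16.8]
tab_tray [552.5 224.7] 97.3 0.9797112930199806
 bay 42.5 [547.1 266.9]
 bay -42.5 [557.9 182.6]
small_reel guess [432. 116.] fit [428.3 116.7] yaw 24.9 IoU 0.924 0.6 724 777.0
tin guess [431. -72.] fit [430.2 -75.1] yaw 15.4 IoU 0.945 0.97 459 469.75
bottle guess [424. 198.] fit [422.  199.6] yaw 14.2 IoU 0.817 0.62 518 631.3125
heat_sink guess [ 426. -172.] fit [ 420.6 -176.1] yaw 30.6 IoU 0.945 0.65 841 869.9375
battery guess [428.  22.] fit [424.7  22.6] yaw 27.4 IoU 0.889 0.79 591 662.5
```

The two views agree to within about 2 mm. Results in world mm:

| Thing | Position | Yaw (deg) |
|---|---|---|
| Small reel | (428, 116.5) | – |
| Tin | (430, -75) | – |
| Bottle | (421, 199) | – |
| Heat sink | (421, -176) | 31 |
| Battery | (424.6, 22.7) | 26 |

The bay centres are (546,-115.3), (546.2,-16.8), (547.1,266.9) and (557.9,182.6). I'm hovering over the reel to check it from close up.

Request:
{"api": "step_arm", "payload": {"targets": [{"dp":[-0.06,-0.04,0.17],"angular":[0,0,0],"fingers":0.3},{"dp":[-0.12,-0.08,0.34],"angular":[0,0,0],"fingers":0.3},{"dp":[-0.18,-0.12,0.5],"angular":[0,0,0],"fingers":0.3},{"dp":[-0.24,-0.16,0.68],"angular":[0,0,0],"fingers":0.3},{"dp":[-0.3,-0.2,0.85],"angular":[0,0,0],"fingers":0.3},{"dp":[-0.32,-0.235,1],"angular":[0,0,0],"fingers":0.3},{"dp":[-0.32,-0.235,1],"angular":[0,0,0],"fingers":0.3},{"dp":[-0.32,-0.235,1],"angular":[0,0,0],"fingers":0.3}]}}

```text
time: 7.15
tool_pos: [430.3, 116.6, 112.6]
tcp_rot: [-180.0, -0.1, 0.0]
ft_force: [-0.1, 0.2, 0.7]
finger_gap: 60.3
grip_force: 0.0
```

```bash
cat > look.py <<'E'
from h import *
import sys
# python3 look.py picname label x y [z0]
n,l,x,y=sys.argv[1],sys.argv[2],float(sys.argv[3]),float(sys.argv[4]);z0=float(sys.argv[5]) if len(sys.argv)>5 else 0
s=sense();print(s["tool_pos"].round(1),s["tcp_rot"].round(1),s["finger_gap"])
p=camera_params("wrist");im=snapshot("wrist");cv2.imwrite(f"pics/{n}.png",im)
c=proj(p,[x,y,z0]);print("expected px",c.round(),"tcp px",proj(p,s["tool_pos"]).round())
V=M[l]+[0,0,z0]
for d in masks_of("wrist",l):
    if np.hypot(*(np.array(d["at"])-c))<90:
        q,i=fit(p,V,d["pixels"],[x,y]);print(l,q[:2].round(1),np.degrees(q[2]).round(1),"IoU",round(i,3),d["conf"],d["at"],d["pixels"].sum())
E
python3 look.py w4 small_reel 428.3 116.5
```

```text
[430.3 116.6 112.6] [-1.8e+02 -1.0e-01  0.0e+00] 60.273450875521306
expected px [283. 203.] tcp px [283. 263.]
small_reel [428.  116.2] 17.4 IoU 0.938 0.68 [282.6, 211.5] 2453
```

View pics/w4.png

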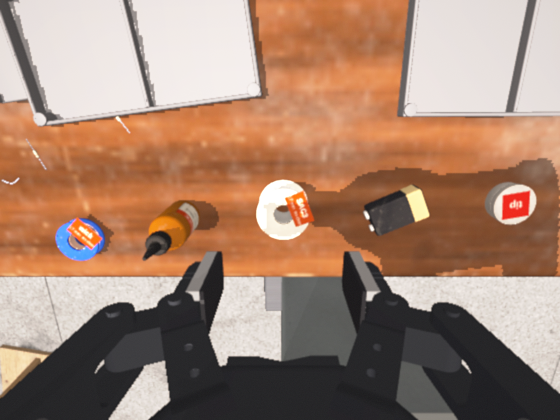

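The reel is at (283,210), midway between the fingers, and the close-up fit gives (428.0,116.2). Next: descend, grip and lift.

Request:
{"api": "step_arm", "payload": {"targets": [{"dp":[0,0,0.15],"angular":[0,0,0],"fingers":0.3},{"dp":[0,0,0.3],"angular":[0,0,0],"fingers":0.3},{"dp":[0,0,0.42],"angular":[0,0,0],"fingers":0.3},{"dp":[0,0,0.5],"angular":[0,0,0],"fingers":0.3},{"dp":[0,0,0.54],"angular":[0,0,0],"fingers":0.3},{"dp":[0,0,0.54],"angular":[0,0,0],"fingers":0.3},{"dp":[0,0,0.54],"angular":[0,0,0],"fingers":0.9},{"dp":[0,0,0.54],"angular":[0,0,0],"fingers":0.9}], "newtons": 30}}

```text
time: 8.25
tool_pos: [430.3, 116.7, 4.5]
tcp_rot: [180.0, -0.1, 0.0]
ft_force: [-1.8, -0.6, 5.2]
finger_gap: 38.2
grip_force: 29.5
```

Request:
{"api": "step_arm", "payload": {"targets": [{"dp":[0,0,0],"angular":[0,0,0],"fingers":0.9},{"dp":[0,0,0],"angular":[0,0,0],"fingers":0.9},{"dp":[0,0,-0.05],"angular":[0,0,0],"fingers":0.9},{"dp":[0,0,-0.1],"angular":[0,0,0],"fingers":0.9},{"dp":[0,0,-0.18],"angular":[0,0,0],"fingers":0.9},{"dp":[0,0,-0.26],"angular":[0,0,0],"fingers":0.9},{"dp":[0,0,-0.3],"angular":[0,0,0],"fingers":0.9},{"dp":[0,0,-0.3],"angular":[0,0,0],"fingers":0.9}]}}

```text
time: 9.25
tool_pos: [430.1, 116.8, 64.3]
tcp_rot: [-180.0, -0.1, -0.0]
ft_force: [-0.4, 0.2, -0.3]
finger_gap: 38.0
grip_force: 30.3
```

The gap reads 38 mm where I expected 42, so I'm checking the grasp.

```bash
python3 - <<'E'
from h import *
s=sense();print(s["ft_force"],s["finger_gap"]);p=camera_params("wrist");a=snapshot("wrist");b=snapshot("scene")
print(proj(camera_params("scene"),s["tool_pos"]),proj(p,[430,116.6,64+2]),proj(p,[430,116.6,0]))
cv2.imwrite("pics/g1.png",np.hstack([cv2.resize(a[120:360,150:430],(420,360)),cv2.resize(b[170:270,190:300],(380,360),interpolation=2)]))
E
```

```text
[-0.35976666  0.21094656 -0.28017216] 37.95054024282581
[250.25918939 225.13152128] [283.5695987  264.86826652] [283.31080986 219.98971476]
```

View pics/g1.png

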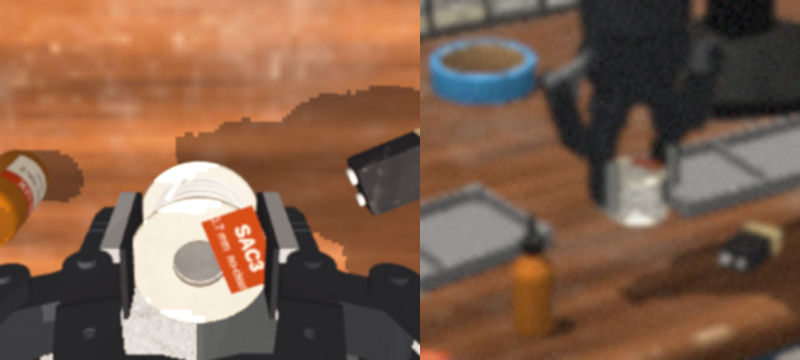

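The reel hangs upright between the pads, held by its top flange. Now I'll carry it to the larger bay of the long tray, aiming TCP at (548,-115.3) because the reel sits about 2 mm behind TCP in x.

Request:
{"api": "step_arm", "payload": {"targets": [{"dp":[0.03,0.08,0],"angular":[0,0,0],"fingers":0.9},{"dp":[0.08,0.2,0],"angular":[0,0,0],"fingers":0.9},{"dp":[0.14,0.36,0],"angular":[0,0,0],"fingers":0.9},{"dp":[0.2,0.52,0],"angular":[0,0,0],"fingers":0.9},{"dp":[0.26,0.68,0],"angular":[0,0,0],"fingers":0.9},{"dp":[0.31,0.8,0],"angular":[0,0,0],"fingers":0.9},{"dp":[0.34,0.87,0],"angular":[0,0,0],"fingers":0.9},{"dp":[0.35,0.9,0],"angular":[0,0,0],"fingers":0.9}]}}

```text
time: 10.35
tool_pos: [499.1, -63.7, 62.7]
tcp_rot: [-180.0, 0.1, -0.0]
ft_force: [0.4, 0.7, -1.7]
finger_gap: 38.2
grip_force: 30.3
```

Request:
{"api": "step_arm", "payload": {"targets": [{"dp":[0.06,0.06,0],"angular":[0,0,0],"fingers":0.9},{"dp":[0.14,0.15,0],"angular":[0,0,0],"fingers":0.9},{"dp":[0.21,0.23,0],"angular":[0,0,0],"fingers":0.9},{"dp":[0.24,0.26,0],"angular":[0,0,0],"fingers":0.9},{"dp":[0.24,0.26,0.06],"angular":[0,0,0],"fingers":0.9},{"dp":[0.24,0.26,0.13],"angular":[0,0,0],"fingers":0.9},{"dp":[0.24,0.26,0.18],"angular":[0,0,0],"fingers":0.9},{"dp":[0.24,0.26,0.2],"angular":[0,0,0],"fingers":0.9}]}}

```text
time: 11.35
tool_pos: [546.2, -114.7, 21.8]
tcp_rot: [-180.0, 0.1, 0.0]
ft_force: [-0.4, 0.2, -1.3]
finger_gap: 38.3
grip_force: 30.4
```

Request:
{"api": "step_arm", "payload": {"targets": [{"dp":[0.005,0.002,0.03],"angular":[0,0,0],"fingers":0.9},{"dp":[0.005,0.002,0.05],"angular":[0,0,0],"fingers":0.9},{"dp":[0.005,0.002,0.065],"angular":[0,0,0],"fingers":0.9},{"dp":[0.005,0.002,0.07],"angular":[0,0,0],"fingers":0.9},{"dp":[0.005,0.002,0.07],"angular":[0,0,0],"fingers":0.9},{"dp":[0.005,0.002,0.07],"angular":[0,0,0],"fingers":0.9},{"dp":[0.005,0.002,0.07],"angular":[0,0,0],"fingers":0.5},{"dp":[0.005,0.002,0.07],"angular":[0,0,0],"fingers":0.4}]}}

```text
time: 12.35
tool_pos: [548.6, -115.8, 9.6]
tcp_rot: [180.0, -0.0, -0.0]
ft_force: [-0.3, 0.4, -0.1]
finger_gap: 51.2
grip_force: 0.0
```

Request:
{"api": "step_arm", "payload": {"targets": [{"dp":[0,0,0],"angular":[0,0,0],"fingers":0.35},{"dp":[0,0,0],"angular":[0,0,0],"fingers":0.35},{"dp":[0,0,-0.05],"angular":[0,0,0],"fingers":0.35},{"dp":[0,0,-0.12],"angular":[0,0,0],"fingers":0.35},{"dp":[0,0,-0.25],"angular":[0,0,0],"fingers":0.35},{"dp":[0,0,-0.4],"angular":[0,0,0],"fingers":0.35},{"dp":[0,0,-0.5],"angular":[0,0,0],"fingers":0.35},{"dp":[0,0,-0.5],"angular":[0,0,0],"fingers":0.35}]}}

```text
time: 13.35
tool_pos: [550.0, -116.3, 111.9]
tcp_rot: [179.9, -0.3, -0.0]
ft_force: [-0.5, -0.1, -0.1]
finger_gap: 55.7
grip_force: 0.0
```

```bash
python3 look.py w5 small_reel 546 -115 3
```

```text
[ 550.  -116.3  111.9] [179.9  -0.3  -0. ] 55.66437022749853
expected px [281. 206.] tcp px [283. 263.]
small_reel [ 546.4 -115.7] 9.8 IoU 0.929 0.59 [281.4, 212.5] 2486
```

The reel stands in the bay at (546.4,-115.7) against a target of (546,-115.3). Now the tin.

Request:
{"api": "step_arm", "payload": {"targets": [{"dp":[-0.1,-0.03,0],"angular":[0,0,0],"fingers":0.3},{"dp":[-0.25,-0.08,0],"angular":[0,0,0],"fingers":0.3},{"dp":[-0.4,-0.14,0.05],"angular":[0,0,0],"fingers":0.3},{"dp":[-0.52,-0.18,0.15],"angular":[0,0,0],"fingers":0.3},{"dp":[-0.58,-0.2,0.25],"angular":[0,0,0],"fingers":0.3},{"dp":[-0.6,-0.205,0.3],"angular":[0,0,0],"fingers":0.3},{"dp":[-0.6,-0.205,0.3],"angular":[0,0,0],"fingers":0.3},{"dp":[-0.6,-0.205,0.3],"angular":[0,0,0],"fingers":0.3}]}}

```text
time: 14.45
tool_pos: [429.2, -75.1, 49.9]
tcp_rot: [180.0, -0.1, -0.0]
ft_force: [-0.4, -0.6, 0.2]
finger_gap: 59.7
grip_force: 0.0
```

```bash
python3 look.py w6 tin 430.3 -75
```

```text
[429.2 -75.1  49.9] [ 1.8e+02 -1.0e-01 -0.0e+00] 59.72305643787697
expected px [283. 226.] tcp px [283. 263.]
```

Request:
{"api": "step_arm", "payload": {"targets": [{"dp":[0.005,0,0.08],"angular":[0,0,0],"fingers":0.3},{"dp":[0.005,0,0.16],"angular":[0,0,0],"fingers":0.3},{"dp":[0.005,0,0.21],"angular":[0,0,0],"fingers":0.3},{"dp":[0.005,0,0.24],"angular":[0,0,0],"fingers":0.3},{"dp":[0.005,0,0.24],"angular":[0,0,0],"fingers":0.3},{"dp":[0.005,0,0.24],"angular":[0,0,0],"fingers":0.9},{"dp":[0.005,0,0.24],"angular":[0,0,0],"fingers":0.9},{"dp":[0.005,0,0.24],"angular":[0,0,0],"fingers":0.9}]}}

```text
time: 15.55
tool_pos: [429.9, -74.9, 2.0]
tcp_rot: [180.0, -0.1, -0.0]
ft_force: [-1.8, -0.1, 6.3]
finger_gap: 32.4
grip_force: 29.5
```

Request:
{"api": "step_arm", "payload": {"targets": [{"dp":[0,0,0],"angular":[0,0,0],"fingers":0.9},{"dp":[0,0,0],"angular":[0,0,0],"fingers":0.9},{"dp":[0,0,-0.05],"angular":[0,0,0],"fingers":0.9},{"dp":[0,0,-0.1],"angular":[0,0,0],"fingers":0.9},{"dp":[0,0,-0.2],"angular":[0,0,0],"fingers":0.9},{"dp":[0,0,-0.33],"angular":[0,0,0],"fingers":0.9},{"dp":[0,0,-0.4],"angular":[0,0,0],"fingers":0.9},{"dp":[0,0,-0.4],"angular":[0,0,0],"fingers":0.9}]}}

```text
time: 16.55
tool_pos: [430.4, -75.1, 82.6]
tcp_rot: [180.0, -0.2, -0.0]
ft_force: [0.4, 0.3, -0.1]
finger_gap: 32.4
grip_force: 29.8
```

```bash
python3 look.py w7 tin 430.3 -75 79
```

```text
[430.4 -75.1  82.6] [180.   -0.2  -0. ] 32.35317285528445
expected px [283. 260.] tcp px [283. 263.]
tin [429.7 -74.6] 8.2 IoU 0.968 0.91 [280.8, 270.5] 4043
```

View pics/w7.png

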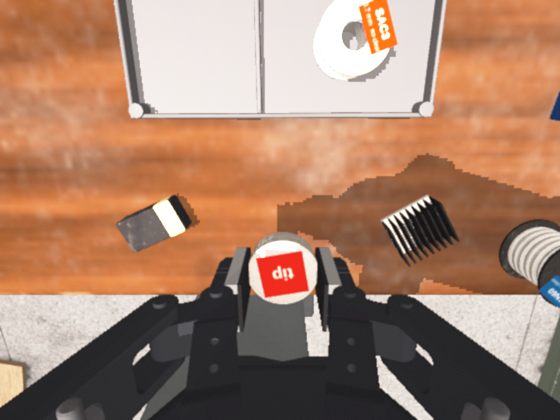

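The tin is held level at (283,270), and the reel stands in the tray at (355,38). I'm carrying the tin over the reel.

Request:
{"api": "step_arm", "payload": {"targets": [{"dp":[0.05,0.02,0],"angular":[0,0,0],"fingers":0.9},{"dp":[0.15,0.05,0],"angular":[0,0,0],"fingers":0.9},{"dp":[0.28,0.1,0],"angular":[0,0,0],"fingers":0.9},{"dp":[0.41,0.14,0],"angular":[0,0,0],"fingers":0.9},{"dp":[0.52,0.18,0],"angular":[0,0,0],"fingers":0.9},{"dp":[0.58,0.2,0],"angular":[0,0,0],"fingers":0.9},{"dp":[0.58,0.2,0],"angular":[0,0,0],"fingers":0.9},{"dp":[0.58,0.2,0],"angular":[0,0,0],"fingers":0.9}]}}

```text
time: 17.65
tool_pos: [544.5, -114.4, 80.7]
tcp_rot: [-180.0, 0.1, -0.0]
ft_force: [0.1, 0.4, -0.4]
finger_gap: 32.4
grip_force: 29.8
```

```bash
python3 look.py w8 tin 546.4 -115.5 80;python3 look.py w8b small_reel 546.4 -115.5 3
```

```text
[ 544.5 -114.4   80.7] [-1.8e+02  1.0e-01 -0.0e+00] 32.427099481808504
expected px [285. 259.] tcp px [283. 263.]
tin [ 545.5 -114.1] 8.0 IoU 0.931 0.95 [284.6, 268.4] 3949
[ 544.7 -114.5   81.1] [-180.    0.    0.] 32.37424732740293
expected px [284. 211.] tcp px [283. 263.]
small_reel [ 546.8 -115.8] -3.7 IoU 0.722 0.97 [283.2, 211.7] 2557
```

Request:
{"api": "step_arm", "payload": {"targets": [{"dp":[0,0,0.04],"angular":[0,0,0],"fingers":0.9},{"dp":[0,0,0.1],"angular":[0,0,0],"fingers":0.9},{"dp":[0,0,0.15],"angular":[0,0,0],"fingers":0.9},{"dp":[0,0,0.18],"angular":[0,0,0],"fingers":0.9},{"dp":[0,0,0.19],"angular":[0,0,0],"fingers":0.9},{"dp":[0,0,0.2],"angular":[0,0,0],"fingers":0.9},{"dp":[0,0,0.2],"angular":[0,0,0],"fingers":0.9},{"dp":[0,0,0.2],"angular":[0,0,0],"fingers":0.9}]}}

```text
time: 18.85
tool_pos: [545.6, -114.8, 41.7]
tcp_rot: [180.0, -0.0, -0.0]
ft_force: [-0.1, -0.7, -1.1]
finger_gap: 32.4
grip_force: 29.8
```

Request:
{"api": "step_arm", "payload": {"targets": [{"dp":[0.005,0.004,0.01],"angular":[0,0,0],"fingers":0.9},{"dp":[0.005,0.004,0.02],"angular":[0,0,0],"fingers":0.9},{"dp":[0.005,0.004,0.028],"angular":[0,0,0],"fingers":0.9},{"dp":[0.005,0.004,0.031],"angular":[0,0,0],"fingers":0.9},{"dp":[0.005,0.004,0.031],"angular":[0,0,0],"fingers":0.9},{"dp":[0.005,0.004,0.031],"angular":[0,0,0],"fingers":0.9},{"dp":[0.005,0.004,0.031],"angular":[0,0,0],"fingers":0.9},{"dp":[0.005,0.004,0.031],"angular":[0,0,0],"fingers":0.9}]}}

```text
time: 19.85
tool_pos: [546.3, -115.6, 35.1]
tcp_rot: [180.0, -0.0, -0.0]
ft_force: [-0.4, 1.3, 0.6]
finger_gap: 32.4
grip_force: 30.0
```

Position is good; releasing and lifting.

Request:
{"api": "step_arm", "payload": {"targets": [{"dp":[0,0,0],"angular":[0,0,0],"fingers":0.55},{"dp":[0,0,0],"angular":[0,0,0],"fingers":0.45},{"dp":[0,0,0],"angular":[0,0,0],"fingers":0.35},{"dp":[0,0,0],"angular":[0,0,0],"fingers":0.3},{"dp":[0,0,-0.1],"angular":[0,0,0],"fingers":0.3},{"dp":[0,0,-0.25],"angular":[0,0,0],"fingers":0.3},{"dp":[0,0,-0.4],"angular":[0,0,0],"fingers":0.3},{"dp":[0,0,-0.45],"angular":[0,0,0],"fingers":0.3}]}}

```text
time: 20.85
tool_pos: [548.2, -116.1, 128.9]
tcp_rot: [179.9, -0.3, -0.0]
ft_force: [0.3, -0.2, -0.5]
finger_gap: 59.9
grip_force: 0.0
```

```bash
python3 look.py w9 tin 546.4 -115.5 33
```

```text
[ 548.2 -116.1  128.9] [179.9  -0.3  -0. ] 59.87003037871516
expected px [282. 209.] tcp px [283. 263.]
tin [ 546.7 -115.2] 6.0 IoU 0.964 0.68 [282.6, 213.6] 1566
```

View pics/w9.png

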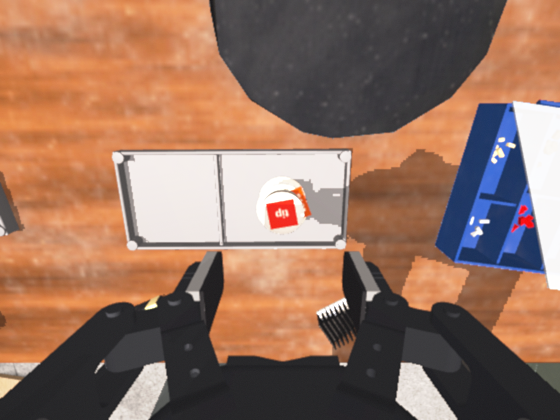

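The tin sits centred on the reel at (546.7,-115.2). Next is the bottle.

Request:
{"api": "step_arm", "payload": {"targets": [{"dp":[-0.03,-0.08,0],"angular":[0,0,0],"fingers":0.25},{"dp":[-0.08,-0.2,0],"angular":[0,0,0],"fingers":0.25},{"dp":[-0.12,-0.32,0],"angular":[0,0,0],"fingers":0.25},{"dp":[-0.17,-0.44,0],"angular":[0,0,0],"fingers":0.25},{"dp":[-0.21,-0.56,0],"angular":[0,0,0],"fingers":0.25},{"dp":[-0.25,-0.68,0],"angular":[0,0,0],"fingers":0.25},{"dp":[-0.3,-0.8,0],"angular":[0,0,0],"fingers":0.25},{"dp":[-0.34,-0.92,0],"angular":[0,0,0],"fingers":0.25}]}}

```text
time: 21.95
tool_pos: [476.1, 70.0, 123.3]
tcp_rot: [-180.0, 0.2, 0.0]
ft_force: [-0.2, -0.7, 0.1]
finger_gap: 64.5
grip_force: 0.0
```

Request:
{"api": "step_arm", "payload": {"targets": [{"dp":[-0.05,-0.12,0],"angular":[0,0,0],"fingers":0.25},{"dp":[-0.1,-0.25,0],"angular":[0,0,0],"fingers":0.25},{"dp":[-0.18,-0.4,0],"angular":[0,0,0],"fingers":0.25},{"dp":[-0.25,-0.55,0],"angular":[0,0,0],"fingers":0.25},{"dp":[-0.29,-0.64,0],"angular":[0,0,0],"fingers":0.25},{"dp":[-0.29,-0.66,0],"angular":[0,0,0],"fingers":0.25},{"dp":[-0.29,-0.66,0],"angular":[0,0,0],"fingers":0.25},{"dp":[-0.29,-0.66,0],"angular":[0,0,0],"fingers":0.25}]}}

```text
time: 22.95
tool_pos: [420.3, 199.8, 124.7]
tcp_rot: [180.0, 0.0, -0.0]
ft_force: [0.9, 0.5, -0.2]
finger_gap: 63.6
grip_force: 0.0
```

```bash
python3 look.py w10 bottle 421 199
```

```text
[420.3 199.8 124.7] [180.   0.  -0.] 63.57323447999229
expected px [284. 196.] tcp px [283. 263.]
bottle [420.8 202.4] 6.8 IoU 0.826 0.58 [279.9, 207.1] 1403
```

View pics/w10.png

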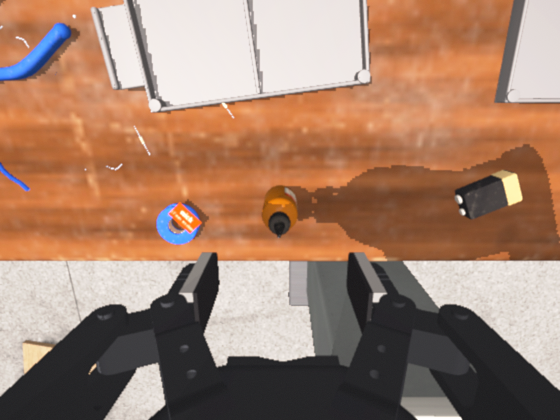

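The bottle is upright at (280,207) with its nozzle tip at (279,233), which puts it at about (420.5,202). Descend and grip gently.

Request:
{"api": "step_arm", "payload": {"targets": [{"dp":[0.001,-0.011,0.02],"angular":[0,0,0],"fingers":0.25},{"dp":[0.001,-0.011,0.1],"angular":[0,0,0],"fingers":0.25},{"dp":[0.001,-0.011,0.2],"angular":[0,0,0],"fingers":0.25},{"dp":[0.001,-0.011,0.3],"angular":[0,0,0],"fingers":0.25},{"dp":[0.001,-0.011,0.4],"angular":[0,0,0],"fingers":0.25},{"dp":[0.001,-0.011,0.48],"angular":[0,0,0],"fingers":0.25},{"dp":[0.001,-0.011,0.51],"angular":[0,0,0],"fingers":0.25},{"dp":[0.001,-0.011,0.51],"angular":[0,0,0],"fingers":0.3}], "newtons": 20}}

```text
time: 24.05
tool_pos: [420.3, 202.5, 22.7]
tcp_rot: [180.0, 0.0, -0.0]
ft_force: [0.5, 0.6, 0.3]
finger_gap: 59.8
grip_force: 0.0
```

Request:
{"api": "step_arm", "payload": {"targets": [{"dp":[0,0,0],"angular":[0,0,0],"fingers":0.4},{"dp":[0,0,0],"angular":[0,0,0],"fingers":0.5},{"dp":[0,0,0],"angular":[0,0,0],"fingers":0.6},{"dp":[0,0,0],"angular":[0,0,0],"fingers":0.7},{"dp":[0,0,0],"angular":[0,0,0],"fingers":0.8},{"dp":[0,0,0],"angular":[0,0,0],"fingers":0.9},{"dp":[0,0,0],"angular":[0,0,0],"fingers":0.9},{"dp":[0,0,0],"angular":[0,0,0],"fingers":0.9}], "newtons": 20}}

```text
time: 25.05
tool_pos: [420.9, 202.8, 23.5]
tcp_rot: [-180.0, -0.0, -0.0]
ft_force: [-1.6, -0.5, 5.0]
finger_gap: 27.5
grip_force: 20.2
```

Request:
{"api": "step_arm", "payload": {"targets": [{"dp":[0,0,-0.01],"angular":[0,0,0],"fingers":0.9},{"dp":[0,0,-0.04],"angular":[0,0,0],"fingers":0.9},{"dp":[0,0,-0.1],"angular":[0,0,0],"fingers":0.9},{"dp":[0,0,-0.17],"angular":[0,0,0],"fingers":0.9},{"dp":[0,0,-0.23],"angular":[0,0,0],"fingers":0.9},{"dp":[0,0,-0.25],"angular":[0,0,0],"fingers":0.9},{"dp":[0,0,-0.25],"angular":[0,0,0],"fingers":0.9},{"dp":[0,0,-0.25],"angular":[0,0,0],"fingers":0.9}]}}

```text
time: 26.05
tool_pos: [420.2, 202.5, 72.6]
tcp_rot: [180.0, 0.0, -0.0]
ft_force: [-0.5, 0.3, -1.3]
finger_gap: 27.6
grip_force: 19.8
```

```bash
python3 look.py w11 bottle 420.5 202 50
```

```text
[420.2 202.5  72.6] [180.   0.  -0.] 27.57227250654123
expected px [284. 244.] tcp px [283. 263.]
bottle [421.6 202.4] 1.0 IoU 0.763 0.94 [283.0, 280.6] 5267
```

View pics/w11.png

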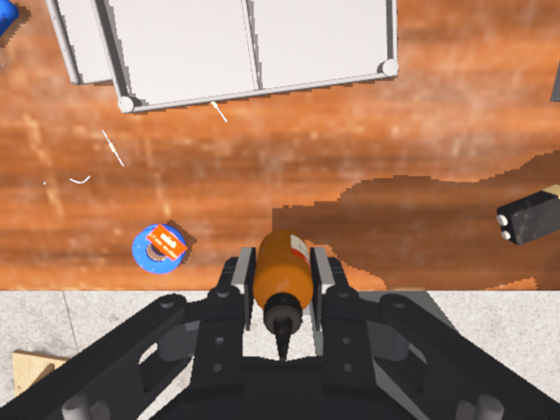

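The bottle is held upright between the pads at (283,280). I'm carrying it smoothly to the smaller bay.

Request:
{"api": "step_arm", "payload": {"targets": [{"dp":[0.02,0.05,0],"angular":[0,0,0],"fingers":0.9},{"dp":[0.06,0.15,0],"angular":[0,0,0],"fingers":0.9},{"dp":[0.11,0.29,0],"angular":[0,0,0],"fingers":0.9},{"dp":[0.17,0.44,0],"angular":[0,0,0],"fingers":0.9},{"dp":[0.23,0.59,0],"angular":[0,0,0],"fingers":0.9},{"dp":[0.29,0.74,0],"angular":[0,0,0],"fingers":0.9},{"dp":[0.33,0.85,0],"angular":[0,0,0],"fingers":0.9},{"dp":[0.35,0.9,0],"angular":[0,0,0],"fingers":0.9}]}}

```text
time: 27.15
tool_pos: [490.8, 21.0, 72.9]
tcp_rot: [180.0, 0.0, -0.1]
ft_force: [-0.8, 0.3, -0.5]
finger_gap: 27.5
grip_force: 19.8
```

Request:
{"api": "step_arm", "payload": {"targets": [{"dp":[0.04,0.03,0],"angular":[0,0,0],"fingers":0.9},{"dp":[0.1,0.07,0],"angular":[0,0,0],"fingers":0.9},{"dp":[0.17,0.12,0],"angular":[0,0,0],"fingers":0.9},{"dp":[0.24,0.17,0],"angular":[0,0,0],"fingers":0.9},{"dp":[0.28,0.195,0],"angular":[0,0,0],"fingers":0.9},{"dp":[0.28,0.195,0.04],"angular":[0,0,0],"fingers":0.9},{"dp":[0.28,0.195,0.1],"angular":[0,0,0],"fingers":0.9},{"dp":[0.28,0.195,0.13],"angular":[0,0,0],"fingers":0.9}]}}

```text
time: 28.15
tool_pos: [545.2, -15.9, 45.4]
tcp_rot: [-180.0, 0.1, 0.0]
ft_force: [-0.2, 0.1, -0.4]
finger_gap: 27.4
grip_force: 19.8
```

Request:
{"api": "step_arm", "payload": {"targets": [{"dp":[0,0,0.01],"angular":[0,0,0],"fingers":0.9},{"dp":[0,0,0.02],"angular":[0,0,0],"fingers":0.9},{"dp":[0,0,0.03],"angular":[0,0,0],"fingers":0.9},{"dp":[0,0,0.04],"angular":[0,0,0],"fingers":0.9},{"dp":[0,0,0.04],"angular":[0,0,0],"fingers":0.9},{"dp":[0,0,0.04],"angular":[0,0,0],"fingers":0.9},{"dp":[0,0,0.04],"angular":[0,0,0],"fingers":0.9},{"dp":[0,0,0.04],"angular":[0,0,0],"fingers":0.9}]}}

```text
time: 29.15
tool_pos: [546.6, -16.4, 39.2]
tcp_rot: [180.0, -0.0, -0.0]
ft_force: [0.9, -0.3, -0.6]
finger_gap: 27.3
grip_force: 19.8
```

Request:
{"api": "step_arm", "payload": {"targets": [{"dp":[0,0.002,0.015],"angular":[0,0,0],"fingers":0.9},{"dp":[0,0.002,0.03],"angular":[0,0,0],"fingers":0.9},{"dp":[0,0.002,0.045],"angular":[0,0,0],"fingers":0.9},{"dp":[0,0.002,0.055],"angular":[0,0,0],"fingers":0.9},{"dp":[0,0.002,0.06],"angular":[0,0,0],"fingers":0.9},{"dp":[0,0.002,0.062],"angular":[0,0,0],"fingers":0.9},{"dp":[0,0.002,0.062],"angular":[0,0,0],"fingers":0.9},{"dp":[0,0.002,0.062],"angular":[0,0,0],"fingers":0.9}]}}

```text
time: 30.15
tool_pos: [546.6, -16.8, 26.8]
tcp_rot: [180.0, -0.0, -0.0]
ft_force: [-0.1, -1.0, -1.0]
finger_gap: 27.1
grip_force: 19.8
```

Request:
{"api": "step_arm", "payload": {"targets": [{"dp":[0,0,0.003],"angular":[0,0,0],"fingers":0.9},{"dp":[0,0,0.005],"angular":[0,0,0],"fingers":0.9},{"dp":[0,0,0.005],"angular":[0,0,0],"fingers":0.9},{"dp":[0,0,0.005],"angular":[0,0,0],"fingers":0.62},{"dp":[0,0,0.005],"angular":[0,0,0],"fingers":0.56},{"dp":[0,0,0.005],"angular":[0,0,0],"fingers":0.5},{"dp":[0,0,0.005],"angular":[0,0,0],"fingers":0.45},{"dp":[0,0,0.005],"angular":[0,0,0],"fingers":0.4}]}}

```text
time: 31.15
tool_pos: [546.5, -16.8, 25.6]
tcp_rot: [-180.0, 0.0, -0.0]
ft_force: [-0.1, -0.2, 0.0]
finger_gap: 51.1
grip_force: 0.0
```

Request:
{"api": "step_arm", "payload": {"targets": [{"dp":[0,0,0],"angular":[0,0,0],"fingers":0.35},{"dp":[0,0,-0.04],"angular":[0,0,0],"fingers":0.35},{"dp":[0,0,-0.1],"angular":[0,0,0],"fingers":0.35},{"dp":[0,0,-0.2],"angular":[0,0,0],"fingers":0.35},{"dp":[0,0,-0.35],"angular":[0,0,0],"fingers":0.35},{"dp":[0,0,-0.5],"angular":[0,0,0],"fingers":0.35},{"dp":[0,0,-0.55],"angular":[0,0,0],"fingers":0.35},{"dp":[0,0,-0.55],"angular":[0,0,0],"fingers":0.35}]}}

```text
time: 32.15
tool_pos: [547.2, -16.8, 136.6]
tcp_rot: [180.0, -0.1, -0.0]
ft_force: [-0.1, -0.1, -0.2]
finger_gap: 55.7
grip_force: 0.0
```

```bash
python3 look.py w12 bottle 546.4 -16.8 3
```

```text
[547.2 -16.8 136.6] [ 1.8e+02 -1.0e-01 -0.0e+00] 55.72630051926383
expected px [283. 195.] tcp px [283. 263.]
bottle [546.8 -16.6] 15.5 IoU 0.821 0.57 [283.3, 206.9] 1281
```

The bottle stands at (546.8,-16.6). Next is the battery, with the tool turned to yaw 116 so the fingers close across its 26 mm width.

Request:
{"api": "step_arm", "payload": {"targets": [{"dp":[-0.04,-0.01,0],"angular":[0,0,-0.05],"fingers":0.35},{"dp":[-0.12,-0.04,0],"angular":[0,0,-0.1],"fingers":0.35},{"dp":[-0.22,-0.07,0],"angular":[0,0,-0.15],"fingers":0.35},{"dp":[-0.33,-0.11,0],"angular":[0,0,-0.2],"fingers":0.35},{"dp":[-0.44,-0.15,0],"angular":[0,0,-0.25],"fingers":0.35},{"dp":[-0.54,-0.18,0],"angular":[0,0,-0.3],"fingers":0.35},{"dp":[-0.6,-0.2,0],"angular":[0,0,-0.35],"fingers":0.35},{"dp":[-0.61,-0.2,0],"angular":[0,0,-0.4],"fingers":0.35}], "newtons": 30}}

```text
time: 33.25
tool_pos: [422.8, 23.6, 134.0]
tcp_rot: [-179.8, 0.0, 72.3]
ft_force: [0.1, 0.6, -1.0]
finger_gap: 55.7
grip_force: 0.0
```

Request:
{"api": "step_arm", "payload": {"targets": [{"dp":[0,0,0],"angular":[0,0,-0.05],"fingers":0.35},{"dp":[0,0,0],"angular":[0,0,-0.1],"fingers":0.35},{"dp":[0,0,0],"angular":[0,0,-0.15],"fingers":0.35},{"dp":[0,0,0.05],"angular":[0,0,-0.2],"fingers":0.35},{"dp":[0,0,0.1],"angular":[0,0,-0.244],"fingers":0.35},{"dp":[0,0,0.15],"angular":[0,0,-0.244],"fingers":0.35},{"dp":[0,0,0.15],"angular":[0,0,-0.244],"fingers":0.35},{"dp":[0,0,0.15],"angular":[0,0,-0.244],"fingers":0.35}]}}

```text
time: 34.25
tool_pos: [424.5, 23.2, 105.6]
tcp_rot: [-180.0, -0.0, 115.8]
ft_force: [0.0, -0.6, -0.5]
finger_gap: 55.4
grip_force: 0.0
```

```bash
cat > dp.py <<'E'
from h import *
import sys
t=np.array([float(a) for a in sys.argv[1:4]])
s=sense();ps=np.radians(s["tcp_rot"][2]);d=t-s["tool_pos"]
print("dp",(np.array([d[0]*np.cos(ps)+d[1]*np.sin(ps),d[0]*np.sin(ps)-d[1]*np.cos(ps),-d[2]])/200).round(4),"ang z",round((s["tcp_rot"][2]-float(sys.argv[4]))/180,4))
E
python3 look.py w13 battery 424.6 22.7; python3 dp.py 424.6 22.7 40 116
```

```text
[424.5  23.2 105.6] [-180.    -0.   115.8] 55.390985961893044
expected px [281. 202.] tcp px [281. 262.]
battery [424.7  21.2] 25.2 IoU 0.915 0.79 [280.3, 203.9] 1970
dp [-0.0018 -0.0023  0.3304] ang z -0.0008
```

Request:
{"api": "step_arm", "payload": {"targets": [{"dp":[-0.005,-0.002,0.12],"angular":[0,0,0],"fingers":0.35},{"dp":[-0.005,-0.002,0.26],"angular":[0,0,0],"fingers":0.35},{"dp":[-0.005,-0.002,0.39],"angular":[0,0,0],"fingers":0.35},{"dp":[-0.005,-0.002,0.48],"angular":[0,0,0],"fingers":0.35},{"dp":[-0.005,-0.002,0.512],"angular":[0,0,0],"fingers":0.35},{"dp":[-0.005,-0.002,0.512],"angular":[0,0,0],"fingers":0.35},{"dp":[-0.005,-0.002,0.512],"angular":[0,0,0],"fingers":0.9},{"dp":[-0.005,-0.002,0.512],"angular":[0,0,0],"fingers":0.9}]}}

```text
time: 35.35
tool_pos: [425.7, 22.1, 4.4]
tcp_rot: [179.9, 0.1, 115.9]
ft_force: [-0.1, 0.3, 0.0]
finger_gap: 25.6
grip_force: 29.8
```

Request:
{"api": "step_arm", "payload": {"targets": [{"dp":[0,0,0],"angular":[0,0,0],"fingers":0.9},{"dp":[0,0,0],"angular":[0,0,0],"fingers":0.9},{"dp":[0,0,0],"angular":[0,0,0],"fingers":0.9},{"dp":[0,0,-0.05],"angular":[0,0,0],"fingers":0.9},{"dp":[0,0,-0.13],"angular":[0,0,0],"fingers":0.9},{"dp":[0,0,-0.24],"angular":[0,0,0],"fingers":0.9},{"dp":[0,0,-0.3],"angular":[0,0,0],"fingers":0.9},{"dp":[0,0,-0.3],"angular":[0,0,0],"fingers":0.9}]}}

```text
time: 36.35
tool_pos: [425.8, 22.1, 64.7]
tcp_rot: [179.9, 0.1, 115.9]
ft_force: [-0.9, 0.8, -1.2]
finger_gap: 25.5
grip_force: 29.8
```

```bash
python3 look.py w14 battery 424.7 22 60; python3 dp.py 547.1 266.9 65 97.3
```

```text
[425.8  22.1  64.7] [1.799e+02 1.000e-01 1.159e+02] 25.493389599213508
expected px [279. 257.] tcp px [281. 262.]
dp [ 0.8325  1.0865 -0.0098] ang z 0.1034
```

Battery held (gap 25.5). I'm carrying it to the tab bay and turning it to line up with the tray.

Request:
{"api": "step_arm", "payload": {"targets": [{"dp":[0.03,0.04,0],"angular":[0,0,0],"fingers":0.9},{"dp":[0.1,0.13,0],"angular":[0,0,0],"fingers":0.9},{"dp":[0.18,0.25,0],"angular":[0,0,0],"fingers":0.9},{"dp":[0.26,0.36,0],"angular":[0,0,0],"fingers":0.9},{"dp":[0.34,0.47,0],"angular":[0,0,0],"fingers":0.9},{"dp":[0.42,0.58,0],"angular":[0,0,0],"fingers":0.9},{"dp":[0.48,0.67,0],"angular":[0,0,0],"fingers":0.9},{"dp":[0.5,0.7,0],"angular":[0,0,0],"fingers":0.9}]}}

```text
time: 37.45
tool_pos: [506.7, 174.6, 62.4]
tcp_rot: [-179.9, -0.0, 116.0]
ft_force: [0.5, 0.1, -1.7]
finger_gap: 25.4
grip_force: 29.8
```

Request:
{"api": "step_arm", "payload": {"targets": [{"dp":[0.04,0.05,0],"angular":[0,0,0.02],"fingers":0.9},{"dp":[0.12,0.14,0],"angular":[0,0,0.05],"fingers":0.9},{"dp":[0.2,0.23,0],"angular":[0,0,0.08],"fingers":0.9},{"dp":[0.28,0.32,0],"angular":[0,0,0.1034],"fingers":0.9},{"dp":[0.32,0.375,0],"angular":[0,0,0.1034],"fingers":0.9},{"dp":[0.332,0.387,0.05],"angular":[0,0,0.1034],"fingers":0.9},{"dp":[0.332,0.387,0.1],"angular":[0,0,0.1034],"fingers":0.9},{"dp":[0.332,0.387,0.15],"angular":[0,0,0.1034],"fingers":0.9}]}}

```text
time: 38.45
tool_pos: [546.7, 266.0, 31.9]
tcp_rot: [-179.9, 0.0, 97.3]
ft_force: [-0.0, 0.6, -0.6]
finger_gap: 25.3
grip_force: 29.8
```

```bash
python3 dp.py 547.6 266.9 8 97.3
```

```text
dp [0.0041 0.005  0.1194] ang z 0.0
```

Request:
{"api": "step_arm", "payload": {"targets": [{"dp":[0.002,0.003,0.03],"angular":[0,0,0],"fingers":0.9},{"dp":[0.002,0.003,0.06],"angular":[0,0,0],"fingers":0.9},{"dp":[0.002,0.003,0.09],"angular":[0,0,0],"fingers":0.9},{"dp":[0.002,0.003,0.105],"angular":[0,0,0],"fingers":0.9},{"dp":[0.002,0.003,0.112],"angular":[0,0,0],"fingers":0.9},{"dp":[0.002,0.003,0.112],"angular":[0,0,0],"fingers":0.9},{"dp":[0.002,0.003,0.112],"angular":[0,0,0],"fingers":0.9},{"dp":[0.002,0.003,0.112],"angular":[0,0,0],"fingers":0.9}]}}

```text
time: 39.45
tool_pos: [548.1, 267.4, 11.1]
tcp_rot: [180.0, -0.0, 97.3]
ft_force: [0.0, 1.3, -0.4]
finger_gap: 25.3
grip_force: 29.8
```

Request:
{"api": "step_arm", "payload": {"targets": [{"dp":[0,-0.003,0.006],"angular":[0,0,0],"fingers":0.9},{"dp":[0,-0.003,0.012],"angular":[0,0,0],"fingers":0.9},{"dp":[0,-0.003,0.017],"angular":[0,0,0],"fingers":0.9},{"dp":[0,-0.003,0.017],"angular":[0,0,0],"fingers":0.9},{"dp":[0,-0.003,0.017],"angular":[0,0,0],"fingers":0.9},{"dp":[0,-0.003,0.017],"angular":[0,0,0],"fingers":0.6},{"dp":[0,-0.003,0.017],"angular":[0,0,0],"fingers":0.5},{"dp":[0,-0.003,0.017],"angular":[0,0,0],"fingers":0.4}]}}

```text
time: 40.45
tool_pos: [547.4, 267.3, 7.5]
tcp_rot: [180.0, -0.0, 97.3]
ft_force: [-0.8, 0.6, -0.0]
finger_gap: 51.4
grip_force: 0.0
```

Request:
{"api": "step_arm", "payload": {"targets": [{"dp":[0,0,0],"angular":[0,0,0],"fingers":0.4},{"dp":[0,0,-0.04],"angular":[0,0,0],"fingers":0.35},{"dp":[0,0,-0.1],"angular":[0,0,0],"fingers":0.35},{"dp":[0,0,-0.2],"angular":[0,0,0],"fingers":0.35},{"dp":[0,0,-0.35],"angular":[0,0,0],"fingers":0.35},{"dp":[0,0,-0.5],"angular":[0,0,0],"fingers":0.35},{"dp":[0,0,-0.6],"angular":[0,0,0],"fingers":0.35},{"dp":[0,0,-0.6],"angular":[0,0,0],"fingers":0.35}]}}

```text
time: 41.45
tool_pos: [549.0, 267.9, 130.4]
tcp_rot: [179.7, -0.1, 97.3]
ft_force: [0.2, 0.4, -0.8]
finger_gap: 55.3
grip_force: 0.0
```

```bash
python3 look.py w15 battery 547.1 266.9 3;python3 dp.py 421 -176 110 30.8
```

```text
[549.  267.9 130.4] [ 1.797e+02 -1.000e-01  9.730e+01] 55.26816557669876
expected px [279. 196.] tcp px [281. 262.]
battery [548.4 266.8] 7.6 IoU 0.885 0.59 [279.4, 194.9] 1601
dp [-2.1176 -0.9068  0.0849] ang z 0.3695
```

The battery lies at (548.4,266.8), lined up with the tray. Now across to the heat sink.

Request:
{"api": "step_arm", "payload": {"targets": [{"dp":[-0.04,-0.02,0],"angular":[0,0,0],"fingers":0.3},{"dp":[-0.12,-0.05,0],"angular":[0,0,0],"fingers":0.3},{"dp":[-0.22,-0.1,0],"angular":[0,0,0],"fingers":0.3},{"dp":[-0.34,-0.15,0],"angular":[0,0,0],"fingers":0.3},{"dp":[-0.46,-0.2,0],"angular":[0,0,0],"fingers":0.3},{"dp":[-0.58,-0.25,0],"angular":[0,0,0],"fingers":0.3},{"dp":[-0.7,-0.3,0],"angular":[0,0,0],"fingers":0.3},{"dp":[-0.82,-0.35,0],"angular":[0,0,0],"fingers":0.3}]}}

```text
time: 42.55
tool_pos: [497.6, 93.9, 126.8]
tcp_rot: [-179.9, 0.0, 97.3]
ft_force: [-0.3, -0.1, 1.1]
finger_gap: 59.7
grip_force: 0.0
```

Request:
{"api": "step_arm", "payload": {"targets": [{"dp":[-0.1,-0.04,0],"angular":[0,0,0],"fingers":0.3},{"dp":[-0.2,-0.09,0],"angular":[0,0,0],"fingers":0.3},{"dp":[-0.3,-0.13,0],"angular":[0,0,0],"fingers":0.3},{"dp":[-0.4,-0.17,0],"angular":[0,0,0],"fingers":0.3},{"dp":[-0.5,-0.21,0],"angular":[0,0,0],"fingers":0.3},{"dp":[-0.6,-0.26,0],"angular":[0,0,0],"fingers":0.3},{"dp":[-0.7,-0.3,0],"angular":[0,0,0],"fingers":0.3},{"dp":[-0.8,-0.34,0],"angular":[0,0,0],"fingers":0.3}]}}

```text
time: 43.55
tool_pos: [450.3, -72.9, 126.8]
tcp_rot: [-179.9, -0.0, 97.3]
ft_force: [0.2, -1.2, -0.1]
finger_gap: 59.6
grip_force: 0.0
```

Request:
{"api": "step_arm", "payload": {"targets": [{"dp":[-0.1,-0.04,0],"angular":[0,0,0.05],"fingers":0.3},{"dp":[-0.2,-0.09,0],"angular":[0,0,0.1],"fingers":0.3},{"dp":[-0.3,-0.13,0],"angular":[0,0,0.15],"fingers":0.3},{"dp":[-0.4,-0.17,0],"angular":[0,0,0.2],"fingers":0.3},{"dp":[-0.47,-0.2,0.04],"angular":[0,0,0.25],"fingers":0.3},{"dp":[-0.5,-0.217,0.08],"angular":[0,0,0.3],"fingers":0.3},{"dp":[-0.5,-0.217,0.085],"angular":[0,0,0.35],"fingers":0.3},{"dp":[-0.5,-0.217,0.085],"angular":[0,0,0.3695],"fingers":0.3}]}}

```text
time: 44.55
tool_pos: [419.9, -176.7, 109.5]
tcp_rot: [-179.9, 0.1, 30.5]
ft_force: [0.1, 1.1, 0.2]
finger_gap: 59.9
grip_force: 0.0
```

```bash
python3 look.py w16 heat_sink 421 -176 ;python3 dp.py 421 -176 5 30.8
```

```text
[ 419.9 -176.7  109.5] [-1.799e+02  1.000e-01  3.050e+01] 59.9002948923557
expected px [283. 200.] tcp px [282. 263.]
heat_sink [ 420.5 -175.9] 31.9 IoU 0.878 0.91 [279.1, 203.8] 2133
dp [ 0.0052 -0.0007  0.5238] ang z -0.0005
```

View pics/w16.png

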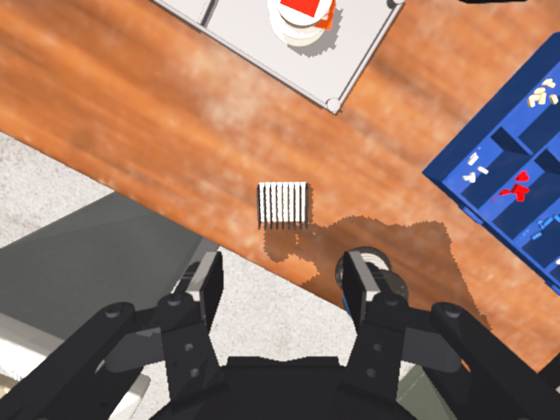

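The heat sink is at (283,205) with its fins along tool x, but the large reel at (365,275) stands close to the right finger. I'll turn 90° and grip across the 34 mm ends, which keeps the fingers well away from that reel.

Request:
{"api": "step_arm", "payload": {"targets": [{"dp":[0.005,0,0],"angular":[0,0,-0.05],"fingers":0.4},{"dp":[0.005,0,0],"angular":[0,0,-0.105],"fingers":0.4},{"dp":[0.005,0,0],"angular":[0,0,-0.16],"fingers":0.4},{"dp":[0.005,0,0],"angular":[0,0,-0.215],"fingers":0.4},{"dp":[0.005,0,0],"angular":[0,0,-0.27],"fingers":0.4},{"dp":[0.005,0,0],"angular":[0,0,-0.325],"fingers":0.4},{"dp":[0.005,0,0],"angular":[0,0,-0.38],"fingers":0.4},{"dp":[0.005,0,0],"angular":[0,0,-0.435],"fingers":0.4}]}}

```text
time: 45.65
tool_pos: [421.5, -176.0, 110.1]
tcp_rot: [-180.0, -0.0, 109.5]
ft_force: [0.2, -0.4, -0.6]
finger_gap: 51.0
grip_force: 0.0
```

Request:
{"api": "step_arm", "payload": {"targets": [{"dp":[0,0,0.05],"angular":[0,0,-0.05],"fingers":0.4},{"dp":[0,0,0.1],"angular":[0,0,-0.07],"fingers":0.4},{"dp":[0,0,0.15],"angular":[0,0,-0.07],"fingers":0.4},{"dp":[0,0,0.2],"angular":[0,0,-0.07],"fingers":0.4},{"dp":[0,0,0.2],"angular":[0,0,-0.07],"fingers":0.4},{"dp":[0,0,0.2],"angular":[0,0,-0.07],"fingers":0.4},{"dp":[0,0,0.2],"angular":[0,0,-0.07],"fingers":0.4},{"dp":[0,0,0.2],"angular":[0,0,-0.07],"fingers":0.4}]}}

```text
time: 46.65
tool_pos: [422.5, -176.0, 70.9]
tcp_rot: [180.0, 0.0, 121.7]
ft_force: [-0.1, -0.1, 0.3]
finger_gap: 51.1
grip_force: 0.0
```

```bash
python3 look.py w17 heat_sink 421 -176 ;python3 dp.py 420.8 -176 3 121.3
```

```text
[ 422.5 -176.    70.9] [180.    0.  121.7] 51.05244172877182
expected px [280. 214.] tcp px [281. 262.]
heat_sink [ 420.5 -176.5] 31.5 IoU 0.952 0.75 [278.5, 218.8] 3125
dp [ 0.0039 -0.007   0.3387] ang z 0.0022
```

Request:
{"api": "step_arm", "payload": {"targets": [{"dp":[0.004,-0.008,0.08],"angular":[0,0,0],"fingers":0.4},{"dp":[0.004,-0.008,0.17],"angular":[0,0,0],"fingers":0.4},{"dp":[0.004,-0.008,0.26],"angular":[0,0,0],"fingers":0.4},{"dp":[0.004,-0.008,0.32],"angular":[0,0,0],"fingers":0.4},{"dp":[0.004,-0.008,0.337],"angular":[0,0,0],"fingers":0.4},{"dp":[0.004,-0.008,0.337],"angular":[0,0,0],"fingers":0.4},{"dp":[0.004,-0.008,0.337],"angular":[0,0,0],"fingers":0.9},{"dp":[0.004,-0.008,0.337],"angular":[0,0,0],"fingers":0.9}]}}

```text
time: 47.75
tool_pos: [421.2, -176.4, 3.9]
tcp_rot: [180.0, 0.1, 121.7]
ft_force: [-0.6, 0.8, 2.5]
finger_gap: 33.1
grip_force: 30.3
```

Request:
{"api": "step_arm", "payload": {"targets": [{"dp":[0,0,0],"angular":[0,0,0],"fingers":0.9},{"dp":[0,0,0],"angular":[0,0,0],"fingers":0.9},{"dp":[0,0,0],"angular":[0,0,0],"fingers":0.9},{"dp":[0,0,-0.05],"angular":[0,0,0],"fingers":0.9},{"dp":[0,0,-0.15],"angular":[0,0,0],"fingers":0.9},{"dp":[0,0,-0.3],"angular":[0,0,0],"fingers":0.9},{"dp":[0,0,-0.45],"angular":[0,0,0],"fingers":0.9},{"dp":[0,0,-0.5],"angular":[0,0,0],"fingers":0.9}]}}

```text
time: 48.75
tool_pos: [421.5, -176.6, 105.3]
tcp_rot: [179.9, 0.2, 121.7]
ft_force: [0.1, -0.4, -1.0]
finger_gap: 33.2
grip_force: 30.1
```

```bash
python3 look.py w18 heat_sink 421 -176 100;python3 dp.py 557.9 182.6 103 97.3
```

```text
[ 421.5 -176.6  105.3] [179.9   0.2 121.7] 33.2351818774233
expected px [281. 256.] tcp px [281. 262.]
heat_sink [ 422.4 -176.6] 31.6 IoU 0.978 0.55 [282.2, 266.4] 6757
dp [1.1677 1.525  0.0055] ang z 0.1355
```

Heat sink held level (IoU 0.98). Carrying it to the other bay of the tab tray.

Request:
{"api": "step_arm", "payload": {"targets": [{"dp":[0.03,0.04,0],"angular":[0,0,0],"fingers":0.9},{"dp":[0.1,0.13,0],"angular":[0,0,0],"fingers":0.9},{"dp":[0.18,0.24,0],"angular":[0,0,0],"fingers":0.9},{"dp":[0.27,0.36,0],"angular":[0,0,0],"fingers":0.9},{"dp":[0.36,0.48,0],"angular":[0,0,0],"fingers":0.9},{"dp":[0.45,0.6,0],"angular":[0,0,0],"fingers":0.9},{"dp":[0.54,0.72,0],"angular":[0,0,0],"fingers":0.9},{"dp":[0.63,0.84,0],"angular":[0,0,0],"fingers":0.9}]}}

```text
time: 49.85
tool_pos: [496.2, 21.2, 101.2]
tcp_rot: [-179.9, -0.1, 121.7]
ft_force: [-0.2, 0.2, -1.1]
finger_gap: 33.7
grip_force: 30.0
```

Request:
{"api": "step_arm", "payload": {"targets": [{"dp":[0.08,0.1,0],"angular":[0,0,0.02],"fingers":0.9},{"dp":[0.17,0.21,0],"angular":[0,0,0.05],"fingers":0.9},{"dp":[0.26,0.33,0],"angular":[0,0,0.08],"fingers":0.9},{"dp":[0.35,0.45,0],"angular":[0,0,0.11],"fingers":0.9},{"dp":[0.43,0.56,0],"angular":[0,0,0.1355],"fingers":0.9},{"dp":[0.5,0.64,0],"angular":[0,0,0.1355],"fingers":0.9},{"dp":[0.53,0.68,0],"angular":[0,0,0.1355],"fingers":0.9},{"dp":[0.538,0.685,0],"angular":[0,0,0.1355],"fingers":0.9}]}}

```text
time: 50.85
tool_pos: [556.9, 183.2, 102.6]
tcp_rot: [-179.9, 0.0, 97.4]
ft_force: [-0.8, -0.7, -0.8]
finger_gap: 33.1
grip_force: 30.1
```

Request:
{"api": "step_arm", "payload": {"targets": [{"dp":[0,0,0.05],"angular":[0,0,0],"fingers":0.9},{"dp":[0,0,0.13],"angular":[0,0,0],"fingers":0.9},{"dp":[0,0,0.24],"angular":[0,0,0],"fingers":0.9},{"dp":[0,0,0.32],"angular":[0,0,0],"fingers":0.9},{"dp":[0,0,0.36],"angular":[0,0,0],"fingers":0.9},{"dp":[0,0,0.38],"angular":[0,0,0],"fingers":0.9},{"dp":[0,0,0.38],"angular":[0,0,0],"fingers":0.9},{"dp":[0,0,0.38],"angular":[0,0,0],"fingers":0.9}]}}

```text
time: 51.85
tool_pos: [557.9, 183.2, 27.9]
tcp_rot: [179.9, -0.0, 97.3]
ft_force: [-0.5, 0.3, -1.6]
finger_gap: 33.2
grip_force: 30.1
```

```bash
python3 dp.py 557.9 182.6 7.3 97.3
```

```text
dp [-0.0028 -0.0002  0.1031] ang z 0.0
```

Request:
{"api": "step_arm", "payload": {"targets": [{"dp":[-0.003,0,0.03],"angular":[0,0,0],"fingers":0.9},{"dp":[-0.003,0,0.06],"angular":[0,0,0],"fingers":0.9},{"dp":[-0.003,0,0.08],"angular":[0,0,0],"fingers":0.9},{"dp":[-0.003,0,0.095],"angular":[0,0,0],"fingers":0.9},{"dp":[-0.003,0,0.1],"angular":[0,0,0],"fingers":0.9},{"dp":[-0.003,0,0.101],"angular":[0,0,0],"fingers":0.9},{"dp":[-0.003,0,0.101],"angular":[0,0,0],"fingers":0.9},{"dp":[-0.003,0,0.101],"angular":[0,0,0],"fingers":0.9}]}}

```text
time: 52.85
tool_pos: [557.4, 182.4, 7.0]
tcp_rot: [180.0, -0.0, 97.3]
ft_force: [0.9, -0.4, -0.2]
finger_gap: 33.1
grip_force: 30.1
```

Release, lift, then go to a viewpoint that shows everything.

Request:
{"api": "step_arm", "payload": {"targets": [{"dp":[0,0,0],"angular":[0,0,0],"fingers":0.55},{"dp":[0,0,0],"angular":[0,0,0],"fingers":0.48},{"dp":[0,0,0],"angular":[0,0,0],"fingers":0.42},{"dp":[0,0,0],"angular":[0,0,0],"fingers":0.4},{"dp":[0,0,0],"angular":[0,0,0],"fingers":0.4},{"dp":[0,0,-0.05],"angular":[0,0,0],"fingers":0.4},{"dp":[0,0,-0.15],"angular":[0,0,0],"fingers":0.4},{"dp":[0,0,-0.3],"angular":[0,0,0],"fingers":0.4}]}}

```text
time: 53.85
tool_pos: [557.0, 182.3, 68.1]
tcp_rot: [-180.0, 0.0, 97.3]
ft_force: [0.4, 0.9, -0.0]
finger_gap: 51.7
grip_force: 0.0
```

Request:
{"api": "step_arm", "payload": {"targets": [{"dp":[0,0,-0.2],"angular":[0,0,0],"fingers":0.3},{"dp":[-0.1,0,-0.4],"angular":[0,0,0.05],"fingers":0.3},{"dp":[-0.2,-0.05,-0.6],"angular":[0,0,0.1],"fingers":0.3},{"dp":[-0.3,-0.1,-0.75],"angular":[0,0,0.15],"fingers":0.3},{"dp":[-0.4,-0.15,-0.9],"angular":[0,0,0.2],"fingers":0.3},{"dp":[-0.5,-0.2,-0.95],"angular":[0,0,0.25],"fingers":0.3},{"dp":[-0.55,-0.25,-0.95],"angular":[0,0,0.3],"fingers":0.3},{"dp":[-0.55,-0.25,-0.95],"angular":[0,0,0.35],"fingers":0.3}]}}

```text
time: 54.85
tool_pos: [521.6, 66.1, 259.3]
tcp_rot: [179.9, -0.1, 33.9]
ft_force: [-0.3, -0.2, 0.1]
finger_gap: 59.9
grip_force: 0.0
```

Request:
{"api": "step_arm", "payload": {"targets": [{"dp":[0,0,0],"angular":[0,0,0.05],"fingers":0.3},{"dp":[0,0,0],"angular":[0,0,0.1],"fingers":0.3},{"dp":[0,0,0],"angular":[0,0,0.15],"fingers":0.3},{"dp":[0,0,0],"angular":[0,0,0.19],"fingers":0.3},{"dp":[0,0,0],"angular":[0,0,0.19],"fingers":0.3},{"dp":[0,0,0],"angular":[0,0,0.19],"fingers":0.3},{"dp":[0,0,0],"angular":[0,0,0.19],"fingers":0.3},{"dp":[0,0,0],"angular":[0,0,0.19],"fingers":0.3}]}}

```text
time: 55.85
tool_pos: [521.7, 66.9, 256.9]
tcp_rot: [-180.0, 0.0, 0.2]
ft_force: [-0.2, 0.7, -1.0]
finger_gap: 59.9
grip_force: 0.0
```

```bash
for a in "heat_sink 557.9 182.6 3" "battery 548 267 3" "bottle 546.5 -16.7 3" "tin 546.5 -115.3 33" "small_reel 546.4 -115.5 3"; do python3 look.py w19 $a | tail -n +2; done; python3 - <<'E'
from h import *
cv2.imwrite("pics/fin.png",cv2.imread("pics/w19.png"));print(sense()["tool_pos"])
E
```

```text
expected px [192. 140.] tcp px [283. 263.]
heat_sink [558.3 184. ] 7.9 IoU 0.959 0.86 [188.2, 140.4] 1082
expected px [127. 148.] tcp px [283. 263.]
battery [548.5 266.4] 7.6 IoU 0.882 0.75 [121.2, 149.2] 921
expected px [348. 150.] tcp px [283. 263.]
bottle [546.4 -14.1] 7.3 IoU 0.872 0.59 [350.3, 150.9] 664
expected px [436. 153.] tcp px [283. 263.]
tin [ 546.7 -116.1] 15.1 IoU 0.915 0.78 [438.4, 156.4] 793
expected px [425. 150.] tcp px [283. 263.]
small_reel [ 546.8 -106.3] -4.3 IoU 0.347 0.87 [418.8, 146.5] 471
[521.69130435  66.91926402 256.8856408 ]
```

View pics/fin.png

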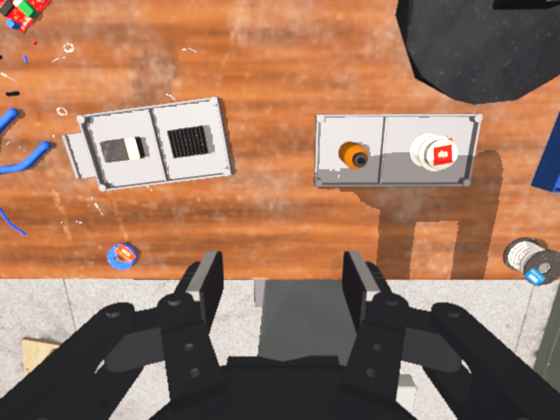

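The picture shows all five parts in place: battery (124,149), heat sink (188,140), bottle standing (352,154), and the reel with the tin on it (436,153). The braid reel (122,256) and the large reel (533,262) haven't moved. Handing in.

```bash
python3 -c "
from bench import hand_in;print(hand_in())"
```

```text
the job is handed in; nothing more can be done
None
```

Both kits are made up as asked and handed in at about 56 s; camera checks put every part within about 3 mm of its target, with the larger solder reel and the braid reel left where they were.

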